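# Load and shut the germination case

### The job

Stand all the small sown stone-wool blocks and the white climate logger upright on the floor of the germination case, seed holes and display up; then lower the hinged lid fully shut gently, without slamming it, and after that swing the latch fully home into its catch. Leave the two large blocks, the seed jar and the standing bottle where they are.

Things in the scene. Friction and masses are not known exactly. Their poses are not given: they have to be found in the camera images.
- case: The germination case: a grey plastic tray, outside 310 x 220 mm, 75 mm high, walls and floor 5 mm thick, fixed to the table. Origin at the centre of its underside; x along its long side, z up. Its clear lid is hinged along the top of the +y long wall; the latch stands outside the middle of the -y long wall. There is room inside for six things standing in two rows of three.
- lid (a joint): Lid angle in rad: 0 = shut, lying on the rim; about 1.6 to 1.75 at the start = standing open; stop at 1.8. A stiff hinge that stays where it is left, about 0.2 N m net to close it.
- lid_hinge (a point): Point on the lid's hinge line, midway along it (79 mm above the table, case coordinates 0, +110, 79 mm). The hinge line runs along the case's x. The lid is a flat clear panel with a grey frame, 310 x 220 x 8 mm, centred in height on the hinge line.
- lid_handle (a point): Middle of the lid's black bar handle: a 12 mm round bar parallel to the hinge, 80 mm long, on two stays at its ends, 43 mm out from the lid's free edge and 263 mm from the hinge line, at case x = +70 mm. With the lid shut it is at case y = -153 mm, 79 mm above the table, with free air below; with the lid open it is the topmost part, up to 345 mm high.
- latch (a joint): Latch angle in rad: 0 = closed, its arm pointing to the case's +y over the lid edge, in the catch, against its stop; it grows as the arm swings out level, anticlockwise seen from above, towards the case's -x; start 1.2 to 1.8, stop 1.9. Stiff pivot (0.06 N m), stays where it is left.
- latch_pivot (a point): The latch's upright pivot at case x = 0, y = -140 mm, 96 mm above the table (bracket outside the case's -y wall, top at 101 mm). A flat steel arm 12 mm wide, 8 mm thick, swings level about it.
- latch_knob (a point): Middle of the latch's upright black knob, 18 mm across and 32 mm tall, at the arm's end 80 mm from the pivot, 112 mm above the table (knob from 92 to 124 mm). The catch it swings to is a small steel C on the lid's top, open to the case's -x, at case x = 0, y = -90 mm, 25 mm tall above the lid (top at 108 mm when the lid is shut).
- block0_mid (a point): Centre of a small sown stone-wool block, 56 x 56 mm and 55 mm tall (this point is 27.5 mm above its underside), paper sleeve, seed hole in its top; its x and y axes are square to its sides, z up. About 90 g. Three to five of the five are there.
- block1_mid (a point): Centre of a small sown stone-wool block, 56 x 56 mm and 55 mm tall (this point is 27.5 mm above its underside), paper sleeve, seed hole in its top; its x and y axes are square to its sides, z up. About 90 g. Three to five of the five are there.
- block2_mid (a point): Centre of a small sown stone-wool block, 56 x 56 mm and 55 mm tall (this point is 27.5 mm above its underside), paper sleeve, seed hole in its top; its x and y axes are square to its sides, z up. About 90 g. Three to five of the five are there.
- block3_mid (a point): Centre of a small sown stone-wool block, 56 x 56 mm and 55 mm tall (this point is 27.5 mm above its underside), paper sleeve, seed hole in its top; its x and y axes are square to its sides, z up. About 90 g. Three to five of the five are there.
- block4_mid (a point): Centre of a small sown stone-wool block, 56 x 56 mm and 55 mm tall (this point is 27.5 mm above its underside), paper sleeve, seed hole in its top; its x and y axes are square to its sides, z up. About 90 g. Three to five of the five are there.
- logger_mid (a point): Centre of the climate logger, a white plastic box 40 mm (its x) x 80 mm (its y) and 50 mm tall (this point is 25 mm above its underside), dark display and slots in its top. About 140 g.
- bigblock0: One of two large stone-wool blocks, 95 x 95 x 65 mm, standing loose on the table; not part of the job. Origin under its centre.
- bigblock1: The other large block, the same.
- jar: Seed jar, 60 mm across, 85 mm tall, loose; not part of the job. Origin under its centre.
- sprayer: Standing bottle, 70 mm across, 190 mm tall, loose; not part of the job. Origin under its centre.
There are look-alikes about, which are no part of the job. What is shaped like the part that bears block2_mid but turquoise is not meant. Leave any red look-alike of the part that bears block0_mid alone.

How it is judged (in metres and radians):
On the way, in this order (a step that is already met when the one before it is completed fails the run):
1. every small block that is there and the logger stand upright on the floor of the case (x of block0_mid in the frame of case between -0.135 and 0.135 m and y of block0_mid in the frame of case between -0.09 and 0.09 m and z of block0_mid in the frame of case between 0.025 and 0.041 m and angle between each of block0_mid, block1_mid, block2_mid, block3_mid, block4_mid, logger_mid's own z axis and vertical below 0.17 rad and x of block1_mid in the frame of case between -0.135 and 0.135 m and y of block1_mid in the frame of case between -0.09 and 0.09 m and z of block1_mid in the frame of case between 0.025 and 0.041 m and x of block2_mid in the frame of case between -0.135 and 0.135 m and y of block2_mid in the frame of case between -0.09 and 0.09 m and z of block2_mid in the frame of case between 0.025 and 0.041 m and x of block3_mid in the frame of case between -0.135 and 0.135 m and y of block3_mid in the frame of case between -0.09 and 0.09 m and z of block3_mid in the frame of case between 0.025 and 0.041 m and x of block4_mid in the frame of case between -0.135 and 0.135 m and y of block4_mid in the frame of case between -0.09 and 0.09 m and z of block4_mid in the frame of case between 0.025 and 0.041 m and x of logger_mid in the frame of case between -0.135 and 0.135 m and y of logger_mid in the frame of case between -0.09 and 0.09 m and z of logger_mid in the frame of case between 0.022 and 0.039 m and value of joint lid above 0.5 rad), for 0.2 s.
2. the lid is fully shut over them (value of joint lid below 0.06 rad and value of joint latch above 0.4 rad), for 0.2 s.
3. the latch is home in its catch with the lid shut (value of joint lid below 0.06 rad and value of joint latch below 0.1 rad), for 0.2 s.
At the end, for the whole second after the job is handed in: Every small block present and the logger stand upright (within 10 degrees) at rest on the floor of the case, the lid is shut within 0.06 rad and the latch closed within 0.1 rad (all of step 3 and x of block0_mid in the frame of case between -0.135 and 0.135 m and y of block0_mid in the frame of case between -0.09 and 0.09 m and z of block0_mid in the frame of case between 0.025 and 0.041 m and angle between each of block0_mid, block1_mid, block2_mid, block3_mid, block4_mid, logger_mid's own z axis and vertical below 0.17 rad and x of block1_mid in the frame of case between -0.135 and 0.135 m and y of block1_mid in the frame of case between -0.09 and 0.09 m and z of block1_mid in the frame of case between 0.025 and 0.041 m and x of block2_mid in the frame of case between -0.135 and 0.135 m and y of block2_mid in the frame of case between -0.09 and 0.09 m and z of block2_mid in the frame of case between 0.025 and 0.041 m and x of block3_mid in the frame of case between -0.135 and 0.135 m and y of block3_mid in the frame of case between -0.09 and 0.09 m and z of block3_mid in the frame of case between 0.025 and 0.041 m and x of block4_mid in the frame of case between -0.135 and 0.135 m and y of block4_mid in the frame of case between -0.09 and 0.09 m and z of block4_mid in the frame of case between 0.025 and 0.041 m and x of logger_mid in the frame of case between -0.135 and 0.135 m and y of logger_mid in the frame of case between -0.09 and 0.09 m and z of logger_mid in the frame of case between 0.022 and 0.039 m and linear speed of each of block0, block1, block2, block3, block4, logger below 0.03 m/s); the robot touches nothing.
It fails at once if the lid slams (closes faster than 1.5 rad/s) (velocity of joint lid below -1.5 rad/s).
It fails at once if a large block, the seed jar or the standing bottle is moved more than 40 mm (distance of any of bigblock0, bigblock1, jar, sprayer from where it was at the start of the episode above 0.04 m).
Of block0, block1, block2, block3, block4 only 3 to 5 are there at a start; the rules pass over those that are not, and their reading is None.
At some moment in a run one of block0, block1, block2, block3, block4, logger may be knocked a few centimetres aside while the robot is not near it.
It also fails if it takes over 210 s, if anything falls off the work surface, if the arm or the gripper's body presses on something with over 40 N, if the wrist force passes 120 N, or if a joint passes its speed limit or range.

### The arm

A 6-joint arm with a two-finger parallel gripper is mounted at the origin on the work surface. World frame = base frame: x ahead of the robot, y to its left, z up, the work surface at z = 0. Lengths are in mm, angles in rad, forces in N, time in s.
With the tool pointing down it reaches from about 400 to 925 mm from the base axis. Payload 12.5 kg.
Tool frame: the origin (TCP) lies between the finger pads; the fingertips stand 11 mm ahead of it and the grasp point (between the pads) lies 8 mm behind it; z points along the fingers, y is the direction in which the jaws open and shut (so a half turn about z gives the same grasp; the last joint's range is limited). The gripper opens to 95 mm and grips with 3 to 60 N. Pads are 20 mm wide; open, the fingers measure 119 mm over their backs; the gripper's body (75 mm by 180 mm) begins 59 mm behind the grasp point.
Start: joints at [-1.405, 0.491, 1.559, -0, 1.092, -0.106], TCP at [167.814, -602.067, 225.661] pointing down, gripper open.
Joint ranges: [-3.1, 3.1], [-0.84, 2.19], [0.05, 2.79], [-1.13, 4.28], [0.06, 2.93], [-2.69, 2.69]. Speed limits (rad/s): [2.22, 2.22, 2.79, 3.14, 3.14, 3.14].

### API

Orientations are given as [roll, pitch, yaw] about the fixed x, y, z axes, in that order (R = Rz(yaw) Ry(pitch) Rx(roll)).
In Python, from workcell import ctrl gives the robot as it stands.
- The arm moves only by the tool step_arm, never from a script. Its argument "motion" is a list of rows, each an object of numbers: "x", "y", "z": the shift along the tool's x, y, z in m; "wx", "wy", "wz": the turn, a rotation vector about the tool's x, y, z in rad; "fingers": the closure, from 0 (fully open) to 1 (shut). A call has 1 to 10 rows; each row shifts and turns the commanded pose from where the row before left it, along the tool's axes as they then stand; what a row does not reach is not made up. A row lasts 1/10 s, in which the tool goes at most 50 mm and 8.59 degrees, less where a joint would pass 70% of its speed; a pose out of reach is approached as far as the arm can. A call is refused whole if a number of a shift passes 0.05 or a number of a turn 0.15, either way. A call with a gripper value outside its range is refused whole. The fingers move at their own pace and stop on an object; "newtons" is the grip in N (left out, the last holds). Time passes only in rows, so rows that do not move let the fingers close. It gives the time, the measured TCP pose, the force and the opening at its end, in the units of the state.
- ctrl.sense(): the state, without advancing time (a new reading comes with each control period).
- ctrl.snapshot(name): name is "side" or "top" or "wrist"; returns the picture (420x560x3 uint8, red, green, blue); there is no depth.
- ctrl.camera_model(name): a dict with "fx", "fy", "cx", "cy" (pixels), "rvec" (rotation vector, rad) and "tvec" (3), from world to camera coordinates, as OpenCV has them. Camera axes: x right, y down, z forward; pixel columns grow to the right and rows downward; lengths in mm; the calibration is good to about 2 mm. The wrist camera is an equidistant fisheye: a pixel r from the principal point sees the ray r / f radians off the axis. A picture is of the moment at which its call begins: read the wrist's pose just before it. camera_model takes no time and is no camera call; for the wrist camera it gives the pose at the moment of the call.
- ctrl.finish_job(): hands the job in, once; it reports no verdict.
The state is a dict: "clock": time; "joint_pos": joint angles; "qd": joint speeds; "joint_torque": joint torques, N m; "tcp_pos": TCP position; "eef_rot": TCP orientation; "wrist_force": force on the tool from outside, world axes, zero at the start; "torque": the same for the moment, N m; "opening": opening from 0.0 (shut) to 1.0 (fully open).
Only numpy, scipy, OpenCV 4.12 (cv2) and the standard library are available. Lean on these libraries where they do the work, as an engineer would, in place of code of your own. Each camera call takes 0.05 s, during which the arm holds its last target. There are 200 camera calls.

## Working session

There is one attempt and no reset: what is moved stays moved. The work goes in short steps, Python scripts to look and compute and a tool call to move; the robot and the scene stay as the last step left them, time stands still between calls to the robot, and variables do not carry over. Pictures are saved under pics/ and viewed, about 12 in all and at most 16, crops included, and the job is handed in when it is done.

Besides the shell and the picture viewer there is one more tool, called as name(argument=value, ...) on one line, values as JSON. step_arm: Moves the arm, as the interface text tells. Its arguments: {"type":"object","properties":{"motion":{"type":"array"},"newtons":{"type":"number"}},"required":["motion"]}

```bash
ls; mkdir -p pics; python3 - <<'E'
from workcell import ctrl
import cv2
print(ctrl.sense())
for n in("top","side"):
    print(n,ctrl.camera_model(n)); cv2.imwrite(f"pics/{n}0.png",ctrl.snapshot(n)[:,:,::-1])
print(ctrl.camera_model("wrist"))
E
```

```text
pics
{'clock': 0.0, 'joint_pos': array([-1.40458447e+00,  4.91572882e-01,  1.55946421e+00, -2.93218258e-07,
        1.09173616e+00, -1.05596691e-01]), 'qd': array([ 0.00098022, -0.00056614, -0.0003048 , -0.00073782,  0.00118906,
        0.00028878]), 'joint_torque': array([ 4.14433953e-04, -6.12646580e+01, -2.58188957e+01,  6.92693051e-02,
        4.81864647e-02, -1.17658265e-04]), 'tcp_pos': array([ 167.77881402, -601.80171687,  225.04839623]), 'eef_rot': array([-3.14041861e+00, -1.24176971e-04,  2.71808606e-01]), 'wrist_force': array([-1.08517182,  0.87116942, -1.16231271]), 'torque': array([ 0.02564605, -0.00869527, -0.01697607]), 'opening': 0.9996980542265634}
top {'fx': 486.92685378654477, 'fy': 486.92685378654477, 'cx': 278.58514235456346, 'cy': 211.1201230125711, 'rvec': array([ 2.15009795, -2.19421496,  0.12021263]), 'tvec': array([-159.67610658,  572.26896432, 1182.40343829])}
side {'fx': 522.3474314987677, 'fy': 522.3474314987677, 'cx': 274.4131717224606, 'cy': 209.58736562730368, 'rvec': array([ 0.32632621, -2.84943188,  1.12132376]), 'tvec': array([ 502.19602403,  284.73534503, 1228.54192299])}
{'fx': 325.19226210127806, 'fy': 325.19226210127806, 'cx': 274.8093936625182, 'cy': 213.54162138605608, 'rvec': array([-2.31206796,  1.75528425,  0.25424439]), 'tvec': array([-625.62302333,  -31.72173296,  391.229278  ])}
```

View pics/top0.png

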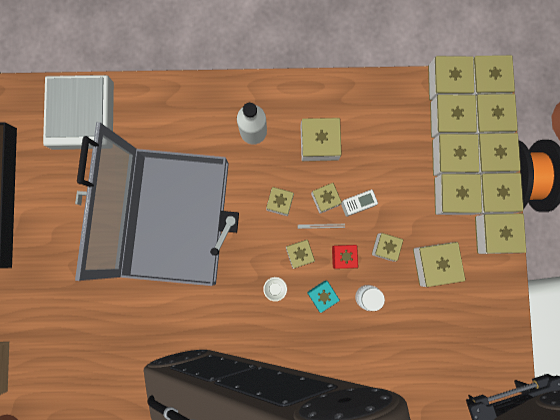

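View pics/side0.png

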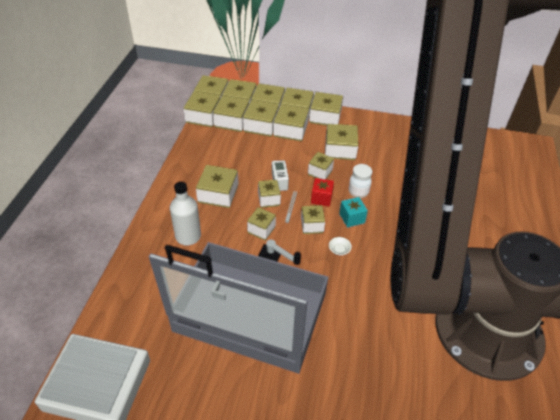

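The top view shows four small blocks at (280,201), (326,197), (300,253) and (388,246), with the logger at (360,203). The red (345,257) and turquoise (323,296) blocks are look-alikes. The open case is at the left, rim corners near (227,160) and (214,283), with the latch knob at (214,252). The side view agrees.

```bash
cat > h.py <<'E'
import numpy as np, cv2
from workcell import ctrl
from scipy.spatial.transform import Rotation as R
def cam(n):
    m=ctrl.camera_model(n); return m,R.from_rotvec(m["rvec"]).as_matrix(),np.array(m["tvec"])
def ray(n,uv,c=None):
    m,Rm,t=c or cam(n)
    p=np.array([(uv[0]-m["cx"])/m["fx"],(uv[1]-m["cy"])/m["fy"]])
    if n=="wrist":
        r=np.linalg.norm(p); d=np.r_[p/max(r,1e-9)*np.sin(r),np.cos(r)]
    else: d=np.r_[p,1]
    return -Rm.T@t, Rm.T@d
def onz(n,uv,z,c=None):
    o,d=ray(n,uv,c); return o+d*(z-o[2])/d[2]
def two(uva,uvb,na="top",nb="side"):
    (a,d),(b,e)=ray(na,uva),ray(nb,uvb)
    s=np.linalg.lstsq(np.c_[d,-e],b-a,rcond=None)[0]; p,q=a+s[0]*d,b+s[1]*e
    return (p+q)/2,np.linalg.norm(p-q)
def proj(n,P,c=None):
    m,Rm,t=c or cam(n); q=Rm@np.array(P,float)+t
    if n=="wrist":
        r=np.hypot(q[0],q[1]); k=np.arctan2(r,q[2])/max(r,1e-9); x=q[:2]*k
    else: x=q[:2]/q[2]
    return x*[m["fx"],m["fy"]]+[m["cx"],m["cy"]]
def shot(n,name=None):
    im=ctrl.snapshot(n)[:,:,::-1].copy()
    if name: cv2.imwrite(f"pics/{name}.png",im)
    return im
def rects(n,mask,z,amin,amax,c=None):
    mask=cv2.morphologyEx(mask,cv2.MORPH_CLOSE,np.ones((9,9)))
    out=[]
    for k in cv2.findContours(mask,cv2.RETR_EXTERNAL,cv2.CHAIN_APPROX_NONE)[0]:
        if amin<cv2.contourArea(k)<amax:
            w=np.array([onz(n,p,z,c)[:2] for p in k[:,0].astype(float)],np.float32)
            r=cv2.minAreaRect(w); u=cv2.minAreaRect(k)[0]
            out.append((np.round(u),np.round(r[0],1),np.round(r[1],1),round(r[2],1)))
    return out
def yellow(im):
    return cv2.inRange(cv2.cvtColor(im,cv2.COLOR_BGR2HSV),(22,60,60),(40,255,255))
E
python3 - <<'E'
from h import *
im=cv2.imread("pics/top0.png")
for r in rects("top",yellow(im),55,150,3000): print(*r)
hsv=cv2.cvtColor(im,cv2.COLOR_BGR2HSV)
w=cv2.inRange(hsv,(0,0,190),(180,50,255)); print("white")
for r in rects("top",w,50,100,3000): print(*r)
for n,p,z in [("rim -y +x",(227,160),75),("rim -y -x",(214,283),75),("rim +y,+x",(134,149),75),("pivot",(231,220),101),("knob",(214,252),124)]: print(n,onz("top",p,z))
for n,p in [("hole1",(280,201)),("h2",(326,197)),("h3",(300,253)),("h4",(388,246))]: print(n,onz("top",p,55))
print(onz("top",(251,115),190),onz("top",(370,298),85),onz("top",(321,136),65),onz("top",(442,264),65),onz("top",(320,226),0))
s=cv2.imread("pics/side0.png")[130:300,140:400]
cv2.imwrite("pics/sc.png",cv2.resize(s,None,fx=3,fy=3,interpolation=2))
cv2.imwrite("pics/tc.png",cv2.resize(im[110:320,70:470],None,fx=2,fy=2,interpolation=2))
E
```

```text
[439. 264.] [ 429.2 -555.2] [ 95.5 111. ] 7.5
[300. 253.] [ 462.8 -220.6] [54.8 54.4] 17.1
[389. 247.] [ 474.6 -436.1] [55.6 54.9] 71.5
[280. 200.] [ 592.8 -174.2] [55.4 55. ] 73.8
[327. 197.] [ 599.4 -289.8] [55.9 55.3] 21.5
[321. 136.] [ 750.4 -280.1] [94.4 93.7] 88.9
white
[370. 298.] [ 352.3 -387.9] [65.1 57. ] 88.8
[544. 330.] [ 268.  -801.6] [ 72.8 217.2] 85.8
[275. 288.] [ 379.7 -158.6] [53.  54.8] 88.8
[360. 202.] [ 585.9 -371.4] [36.7 77.3] 19.8
[242. 121.] [795.6 -84.6] [53.9 26.1] 30.1
[ 74. 110.] [831.3 332.7] [153.9 174.6] 89.3
rim -y +x [691.18315747 -48.5443871   75.        ]
rim -y -x [396.88468694 -15.02046372  75.        ]
rim +y,+x [722.61817821 176.43124263  75.        ]
pivot [542.94737456 -59.0008436  101.        ]
knob [468.71039068 -21.65665396 124.        ]
hole1 [ 591.11779401 -175.01404766   55.        ]
h2 [ 598.74655541 -287.77636626   55.        ]
h3 [ 463.534379   -220.70400941   55.        ]
h4 [ 476.05492372 -434.4686033    55.        ]
[ 766.52234486 -113.47084448  190.        ] [ 354.96363463 -380.09732176   85.        ] [ 748.82589647 -279.03806657   65.        ] [ 430.12582543 -559.83237443   65.        ] [ 531.83034776 -276.13804568    0.        ]
```

View pics/tc.png

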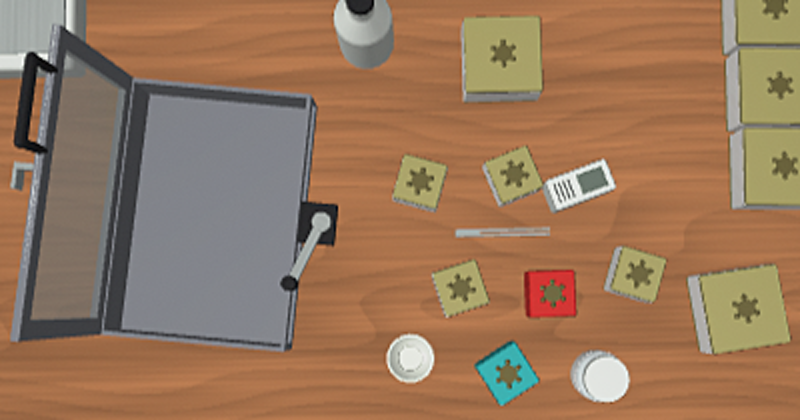

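The enlarged crop shows the same layout, with the logger's end about 5 mm from one block. It isn't clear which case edge is the rim and which is the base, so I'll zoom in.

```bash
python3 - <<'E'
from h import *
im=cv2.imread("pics/top0.png")
cv2.imwrite("pics/tc2.png",cv2.resize(im[130:300,110:250],None,fx=3.5,fy=3.5,interpolation=0))
E
```

```text
(no output)
```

View pics/tc2.png

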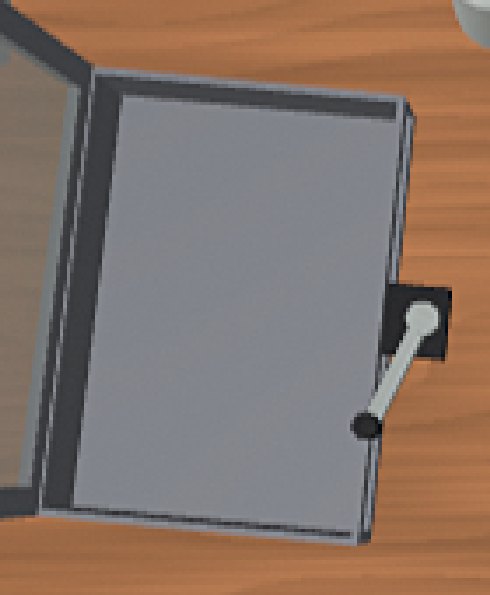

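The rim corners in the zoom are (406,97), (92,68), (361,545) and (38,513), and the pivot is at (423,319).

```bash
python3 - <<'E'
from h import *
loc=np.array([[155,-110],[155,110],[-155,-110],[-155,110],[0,-140]],float)
px=[(406,97),(92,68),(361,545),(38,513),(423,319)]
W=np.array([onz("top",(110+u/3.5-.4,130+v/3.5-.4),75 if i<4 else 101)[:2] for i,(u,v) in enumerate(px)])
A,B=loc-loc.mean(0),W-W.mean(0)
yaw=np.arctan2((A[:,0]*B[:,1]-A[:,1]*B[:,0]).sum(),(A*B).sum())
Rm=np.array([[np.cos(yaw),-np.sin(yaw)],[np.sin(yaw),np.cos(yaw)]])
c=W.mean(0)-Rm@loc.mean(0); print("case",c,yaw); print(W-(loc@Rm.T+c))
k=onz("top",(110+366/3.5-.4,130+427/3.5-.4),124)[:2]; l=Rm.T@(k-c); print("knob",l, np.arctan2(-l[0],l[1]+140))
# lid: handle ends & free edge
for u,v in [(87,138),(82,183)]: print(onz("top",(u,v),340),Rm.T@(onz("top",(u,v),340)[:2]-c))
E
```

```text
case [557.22715754  80.27357394] -0.11152832617672874
[[-1.15968104  1.07403497]
 [-1.04633522 -0.46977398]
 [ 0.59568913 -0.2296036 ]
 [ 2.02501741 -1.51654803]
 [-0.41469027  1.14189064]]
knob [ -75.68504095 -111.44198433] 1.2099870374013713
[681.83871422 187.59015123 340.        ] [111.89332391 120.51876154]
[596.68583159 195.16807544 340.        ] [ 26.42608029 118.57232271]
```

step_arm(motion=[{"wz":-0.14},{"wz":-0.14},{"wz":-0.14},{"wz":-0.14},{"wz":-0.14},{"wz":-0.14},{"wz":-0.136},{}], newtons=15)

```text
invalid input at $.motion[0]: expected keys x, y, z, wx, wy, wz, fingers
```

step_arm(motion=[{"x":0.0285,"y":0.0265},{"x":0.0285,"y":0.0265},{"x":0.0285,"y":0.0265},{"x":0.0285,"y":0.0265},{"x":0.0285,"y":0.0265},{"x":0.0285,"y":0.0265},{"x":0.0285,"y":0.0265},{"x":0.0285,"y":0.0265},{"x":0.0275,"y":0.0265},{}])

```text
invalid input at $.motion[0]: expected keys x, y, z, wx, wy, wz, fingers
```

```bash
cat >> h.py <<'E'
C=np.array([557.2,80.3]); A=-0.1115
def slot(x,y): c,s=np.cos(A),np.sin(A); return C+[c*x-s*y,s*x+c*y]
def to(x,y,z,yaw=None,s=None):
    s=s or ctrl.sense(); y0=R.from_euler("xyz",s["eef_rot"]).as_matrix()[:,0]; y0=np.arctan2(y0[1],y0[0])
    yaw=y0 if yaw is None else yaw
    T=np.array([[np.cos(yaw),np.sin(yaw),0],[np.sin(yaw),-np.cos(yaw),0],[0,0,-1]])
    print("t",round(s["clock"],2),"tcp",np.round(s["tcp_pos"],1),"yaw",round(y0,3),"-> wz",round(y0-yaw,3),"xyz mm",np.round(T.T@(np.array([x,y,z])-s["tcp_pos"]),1),"open",round(s["opening"]*95,1),"F",np.round(s["wrist_force"],1))
E
python3 - <<'E'
from h import *
to(475.3,-435.3,27,1.248)
c=cam("wrist"); im=shot("wrist","w1")
for r in rects("wrist",yellow(im),55,500,30000,c): print(*r)
im=shot("top","t1"); print("top")
for r in rects("top",yellow(im),55,150,900): print(*r)
E
```

```text
t 0.1 tcp [ 167.8 -601.9  225.1] yaw 0.272 -> wz -0.976 xyz mm [255.5 238.8 198.1] open 94.9 F [ 0.4 -0.3  0.1]
top
[300. 253.] [ 462.8 -220.6] [54.8 54.4] 17.1
[389. 247.] [ 474.6 -436.3] [55.4 54.8] 71.7
[280. 200.] [ 592.9 -173.9] [54.7 55. ] 73.8
[327. 197.] [ 599.3 -289.8] [55.8 55.3] 21.5
```

View pics/w1.png

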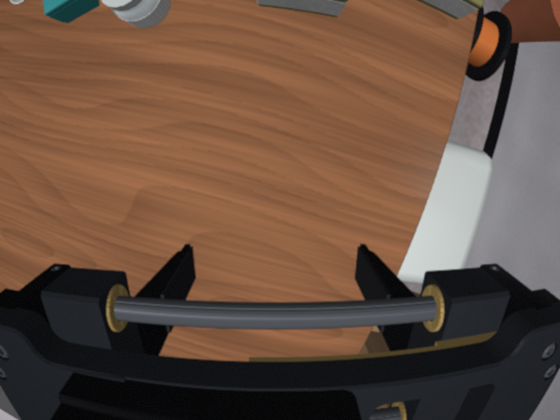

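The wrist picture shows only bare table between the fingers, because both moves were refused: every row needs all its keys. I'll resend them.

step_arm(motion=[{"x":0,"y":0,"z":0,"wx":0,"wy":0,"wz":-0.14,"fingers":0},{"x":0,"y":0,"z":0,"wx":0,"wy":0,"wz":-0.14,"fingers":0},{"x":0,"y":0,"z":0,"wx":0,"wy":0,"wz":-0.14,"fingers":0},{"x":0,"y":0,"z":0,"wx":0,"wy":0,"wz":-0.14,"fingers":0},{"x":0,"y":0,"z":0,"wx":0,"wy":0,"wz":-0.14,"fingers":0},{"x":0,"y":0,"z":0,"wx":0,"wy":0,"wz":-0.14,"fingers":0},{"x":0,"y":0,"z":0,"wx":0,"wy":0,"wz":-0.136,"fingers":0}], newtons=15)

```text
clock: 0.9
tcp_pos: [167.8, -602.0, 225.5]
eef_rot: [-3.141, -0.0, 1.254]
wrist_force: [-0.0, 0.3, -0.1]
opening: 1.001
```

step_arm(motion=[{"x":0.0285,"y":0.0265,"z":0,"wx":0,"wy":0,"wz":0,"fingers":0},{"x":0.0285,"y":0.0265,"z":0,"wx":0,"wy":0,"wz":0,"fingers":0},{"x":0.0285,"y":0.0265,"z":0,"wx":0,"wy":0,"wz":0,"fingers":0},{"x":0.0285,"y":0.0265,"z":0,"wx":0,"wy":0,"wz":0,"fingers":0},{"x":0.0285,"y":0.0265,"z":0,"wx":0,"wy":0,"wz":0,"fingers":0},{"x":0.0285,"y":0.0265,"z":0,"wx":0,"wy":0,"wz":0,"fingers":0},{"x":0.0285,"y":0.0265,"z":0,"wx":0,"wy":0,"wz":0,"fingers":0},{"x":0.0285,"y":0.0265,"z":0,"wx":0,"wy":0,"wz":0,"fingers":0},{"x":0.0275,"y":0.0268,"z":0,"wx":0,"wy":0,"wz":0,"fingers":0},{"x":0,"y":0,"z":0,"wx":0,"wy":0,"wz":0,"fingers":0}])

```text
clock: 1.9
tcp_pos: [478.6, -433.2, 225.3]
eef_rot: [3.141, -0.001, 1.252]
wrist_force: [-0.3, -0.1, 0.6]
opening: 0.998
```

```bash
python3 - <<'E'
from h import *
to(475.3,-435.3,27,1.248)
c=cam("wrist"); im=shot("wrist","w2")
for r in rects("wrist",yellow(im),55,500,50000,c): print(*r)
im=shot("top","t2"); print("top")
for r in rects("top",yellow(im),55,150,900): print(*r)
E
```

```text
t 1.9 tcp [ 478.6 -433.2  225.3] yaw 1.252 -> wz 0.004 xyz mm [ -3.   -2.5 198.3] open 94.8 F [-0.3 -0.1  0.6]
[277. 341.] [ 424.1 -611.1] [ 40.2 104.5] 73.0
[260. 284.] [ 430.8 -526.1] [ 46.6 105.7] 71.7
[480. 255.] [ 762.3 -604.7] [142.6 333. ] 63.8
[271. 204.] [ 473.2 -439.6] [54.3 54.4] 71.7
[461.  19.] [ 749.8 -302.4] [ 58.1 102.4] 87.0
[340.  36.] [ 597. -292.] [57.9 57.8] 21.8
[194.  17.] [ 461.5 -224.4] [56.1 59.9] 17.2
top
[300. 253.] [ 462.8 -220.6] [54.8 54.4] 17.1
[280. 200.] [ 592.9 -173.9] [54.8 55. ] 73.8
[327. 197.] [ 599.4 -289.8] [55.9 55.3] 21.5
```

View pics/w2.png

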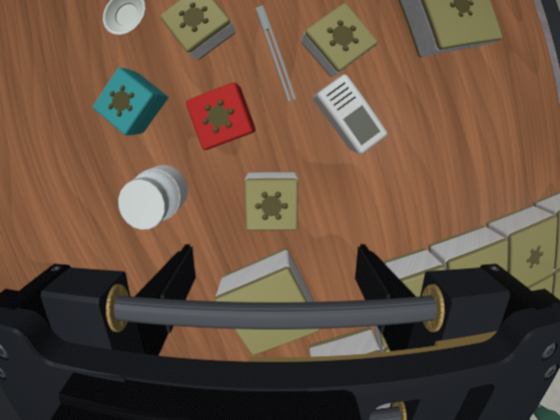

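The wrist view shows block4 at (271,204) between the fingers with a clear surround. Wrist and top estimates agree within about 3 mm, so I'll go down and grip.

step_arm(motion=[{"x":-0.0055,"y":-0.0028,"z":0.04,"wx":0,"wy":0,"wz":0,"fingers":0},{"x":0,"y":0,"z":0.045,"wx":0,"wy":0,"wz":0,"fingers":0},{"x":0,"y":0,"z":0.045,"wx":0,"wy":0,"wz":0,"fingers":0},{"x":0,"y":0,"z":0.038,"wx":0,"wy":0,"wz":0,"fingers":0},{"x":0,"y":0,"z":0.02,"wx":0,"wy":0,"wz":0,"fingers":0},{"x":0,"y":0,"z":0.01,"wx":0,"wy":0,"wz":0,"fingers":0},{"x":0,"y":0,"z":0,"wx":0,"wy":0,"wz":0,"fingers":0}])

```text
clock: 2.7
tcp_pos: [469.9, -440.3, 26.8]
eef_rot: [-3.14, -0.001, 1.247]
wrist_force: [0.5, -0.6, 0.8]
opening: 1.002
```

step_arm(motion=[{"x":0,"y":0,"z":0,"wx":0,"wy":0,"wz":0,"fingers":1},{"x":0,"y":0,"z":0,"wx":0,"wy":0,"wz":0,"fingers":1},{"x":0,"y":0,"z":0,"wx":0,"wy":0,"wz":0,"fingers":1},{"x":0,"y":0,"z":0,"wx":0,"wy":0,"wz":0,"fingers":1},{"x":0,"y":0,"z":0,"wx":0,"wy":0,"wz":0,"fingers":1},{"x":0,"y":0,"z":0,"wx":0,"wy":0,"wz":0,"fingers":1}])

```text
clock: 3.3
tcp_pos: [471.1, -440.0, 28.0]
eef_rot: [3.141, 0.0, 1.248]
wrist_force: [-0.1, -0.2, 1.9]
opening: 0.582
```

step_arm(motion=[{"x":0,"y":0,"z":-0.01,"wx":0,"wy":0,"wz":0,"fingers":1},{"x":0,"y":0,"z":-0.03,"wx":0,"wy":0,"wz":0,"fingers":1},{"x":0,"y":0,"z":-0.04,"wx":0,"wy":0,"wz":0,"fingers":1},{"x":0,"y":0,"z":-0.04,"wx":0,"wy":0,"wz":0,"fingers":1},{"x":0,"y":0,"z":-0.04,"wx":0,"wy":0,"wz":0,"fingers":1},{"x":0,"y":0,"z":0,"wx":0,"wy":0,"wz":0,"fingers":1}])

```text
clock: 3.9
tcp_pos: [472.3, -441.2, 193.9]
eef_rot: [3.134, 0.005, 1.248]
wrist_force: [-0.1, -1.2, -0.7]
opening: 0.589
```

```bash
python3 - <<'E'
from h import *
for p in [(92,50),(0,50),(-92,50),(92,-47),(0,-47)]: print(p,slot(*p))
to(*slot(92,50),187,1.459)
to(*slot(92,50),33,1.459)
E
```

```text
(92, 50) [654.19216428 119.75275741]
(0, 50) [562.76345555 129.98951562]
(-92, 50) [471.33474681 140.22627382]
(92, -47) [643.39906052  23.35509711]
(0, -47) [551.97035179  33.59185532]
t 3.9 tcp [ 472.3 -441.2  193.9] yaw 1.248 -> wz -0.211 xyz mm [577.8 118.2   6.9] open 56.0 F [-0.1 -1.2 -0.7]
t 3.9 tcp [ 472.3 -441.2  193.9] yaw 1.248 -> wz -0.211 xyz mm [577.8 118.2 160.9] open 56.0 F [-0.1 -1.2 -0.7]
```

step_arm(motion=[{"x":0,"y":0,"z":0,"wx":0,"wy":0,"wz":-0.105,"fingers":1},{"x":0,"y":0,"z":0,"wx":0,"wy":0,"wz":-0.106,"fingers":1},{"x":0.036,"y":0.0075,"z":0,"wx":0,"wy":0,"wz":0,"fingers":1},{"x":0.036,"y":0.0075,"z":0,"wx":0,"wy":0,"wz":0,"fingers":1},{"x":0.036,"y":0.0075,"z":0,"wx":0,"wy":0,"wz":0,"fingers":1},{"x":0.036,"y":0.0075,"z":0,"wx":0,"wy":0,"wz":0,"fingers":1},{"x":0.036,"y":0.0075,"z":0,"wx":0,"wy":0,"wz":0,"fingers":1},{"x":0.036,"y":0.0075,"z":0,"wx":0,"wy":0,"wz":0,"fingers":1},{"x":0.036,"y":0.0075,"z":0,"wx":0,"wy":0,"wz":0,"fingers":1},{"x":0.036,"y":0.0075,"z":0,"wx":0,"wy":0,"wz":0,"fingers":1}])

```text
clock: 4.9
tcp_pos: [562.8, -158.8, 187.4]
eef_rot: [-3.141, -0.0, 1.459]
wrist_force: [0.8, -0.0, -0.9]
opening: 0.59
```

step_arm(motion=[{"x":0.036,"y":0.0075,"z":0,"wx":0,"wy":0,"wz":0,"fingers":1},{"x":0.036,"y":0.0075,"z":0,"wx":0,"wy":0,"wz":0,"fingers":1},{"x":0.036,"y":0.0075,"z":0,"wx":0,"wy":0,"wz":0,"fingers":1},{"x":0.036,"y":0.0075,"z":0,"wx":0,"wy":0,"wz":0,"fingers":1},{"x":0.036,"y":0.0075,"z":0,"wx":0,"wy":0,"wz":0,"fingers":1},{"x":0.036,"y":0.0075,"z":0,"wx":0,"wy":0,"wz":0,"fingers":1},{"x":0.036,"y":0.0075,"z":0,"wx":0,"wy":0,"wz":0,"fingers":1},{"x":0.036,"y":0.0075,"z":0,"wx":0,"wy":0,"wz":0,"fingers":1},{"x":0,"y":0,"z":0,"wx":0,"wy":0,"wz":0,"fingers":1},{"x":0,"y":0,"z":0,"wx":0,"wy":0,"wz":0,"fingers":1}])

```text
clock: 5.9
tcp_pos: [654.1, 119.6, 187.0]
eef_rot: [-3.14, 0.001, 1.46]
wrist_force: [-0.6, -1.6, -0.2]
opening: 0.584
```

```bash
python3 - <<'E'
from h import *
to(*slot(92,50),34,1.459)
im=shot("top","t3"); sd=shot("side","s3"); w=shot("wrist","w3")
cv2.imwrite("pics/m3.png",np.hstack([cv2.resize(a,(400,300)) for a in (sd,w)]))
to(*slot(92,50),34,1.459)
E
```

```text
t 5.9 tcp [654.1 119.6 187. ] yaw 1.46 -> wz 0.001 xyz mm [1.00e-01 1.00e-01 1.53e+02] open 55.5 F [-0.6 -1.6 -0.2]
t 6.05 tcp [654.3 118.  187.5] yaw 1.458 -> wz -0.001 xyz mm [  1.7  -0.3 153.5] open 55.8 F [-0.9 -0.3 -0.7]
```

View pics/m3.png

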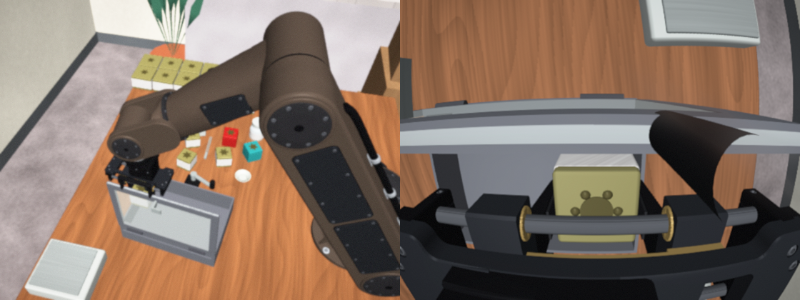

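The wrist view shows the block held square (597,205 in the mosaic). The lid edge and handle are close on the far side, so I'll set this row 10 mm further from the hinge (y = +40).

```bash
python3 - <<'E'
from h import *
m,Rm,t=cam("wrist"); s=ctrl.sense(); T=R.from_euler("xyz",s["eef_rot"]).as_matrix()
print("cam in tool",T.T@(-Rm.T@t-s["tcp_pos"]), "axis", T.T@Rm.T[:,2])
# lid angle from handle ends in t0: intersect top ray with plane case x offset -> handle radius 263
for px in [(87,138),(82,183),(84.5,160)]:
    for th in (1.6,1.65,1.7,1.75):
        q=slot(70,110+ -263*np.cos(th)); print(th,proj("top",[*q,79+263*np.sin(th)]).round(1),end=" ")
    print(px)
E
```

```text
cam in tool [  79.25985107    0.61244402 -158.61585797] axis [-2.83104389e-01  1.03520070e-04  9.59089096e-01]
1.6 [ 85.2 159.8] 1.65 [ 78.3 159.3] 1.7 [ 71.6 158.8] 1.75 [ 65.2 158.4] (87, 138)
1.6 [ 85.2 159.8] 1.65 [ 78.3 159.3] 1.7 [ 71.6 158.8] 1.75 [ 65.2 158.4] (82, 183)
1.6 [ 85.2 159.8] 1.65 [ 78.3 159.3] 1.7 [ 71.6 158.8] 1.75 [ 65.2 158.4] (84.5, 160)
```

step_arm(motion=[{"x":-0.01,"y":0,"z":0.03,"wx":0,"wy":0,"wz":0,"fingers":1},{"x":0,"y":0,"z":0.03,"wx":0,"wy":0,"wz":0,"fingers":1},{"x":0,"y":0,"z":0.03,"wx":0,"wy":0,"wz":0,"fingers":1},{"x":0,"y":0,"z":0.03,"wx":0,"wy":0,"wz":0,"fingers":1},{"x":0,"y":0,"z":0.02,"wx":0,"wy":0,"wz":0,"fingers":1},{"x":0,"y":0,"z":0.009,"wx":0,"wy":0,"wz":0,"fingers":1},{"x":0,"y":0,"z":0.005,"wx":0,"wy":0,"wz":0,"fingers":1},{"x":0,"y":0,"z":0,"wx":0,"wy":0,"wz":0,"fingers":1},{"x":0,"y":0,"z":0,"wx":0,"wy":0,"wz":0,"fingers":1}])

```text
clock: 6.95
tcp_pos: [654.0, 108.9, 34.7]
eef_rot: [3.14, -0.0, 1.459]
wrist_force: [0.3, 0.2, 0.2]
opening: 0.585
```

step_arm(motion=[{"x":0,"y":0,"z":0.001,"wx":0,"wy":0,"wz":0,"fingers":1},{"x":0,"y":0,"z":0,"wx":0,"wy":0,"wz":0,"fingers":0.26},{"x":0,"y":0,"z":0,"wx":0,"wy":0,"wz":0,"fingers":0.26},{"x":0,"y":0,"z":0,"wx":0,"wy":0,"wz":0,"fingers":0.26},{"x":0,"y":0,"z":-0.02,"wx":0,"wy":0,"wz":0,"fingers":0.26},{"x":0,"y":0,"z":-0.04,"wx":0,"wy":0,"wz":0,"fingers":0.26},{"x":0,"y":0,"z":-0.04,"wx":0,"wy":0,"wz":0,"fingers":0.26},{"x":0,"y":0,"z":-0.04,"wx":0,"wy":0,"wz":0,"fingers":0},{"x":-0.04,"y":0,"z":-0.02,"wx":0,"wy":0,"wz":0,"fingers":0},{"x":-0.04,"y":0,"z":0,"wx":0,"wy":0,"wz":0,"fingers":0}])

```text
clock: 7.95
tcp_pos: [645.5, 29.5, 196.3]
eef_rot: [3.136, -0.0, 1.461]
wrist_force: [1.2, -0.2, 0.0]
opening: 0.935
```

step_arm(motion=[{"x":-0.04,"y":-0.006,"z":0,"wx":0,"wy":0,"wz":0,"fingers":0},{"x":-0.04,"y":-0.006,"z":0,"wx":0,"wy":0,"wz":0,"fingers":0},{"x":-0.04,"y":-0.006,"z":0,"wx":0,"wy":0,"wz":0,"fingers":0},{"x":-0.03,"y":-0.006,"z":0,"wx":0,"wy":0,"wz":0,"fingers":0},{"x":0,"y":-0.006,"z":0,"wx":0,"wy":0,"wz":0,"fingers":0},{"x":0,"y":0,"z":0,"wx":0,"wy":0,"wz":0,"fingers":0},{"x":0,"y":0,"z":0,"wx":0,"wy":0,"wz":0,"fingers":0}])

```text
clock: 8.65
tcp_pos: [598.2, -115.2, 192.8]
eef_rot: [3.141, -0.0, 1.459]
wrist_force: [0.2, -0.5, 0.5]
opening: 1.001
```

```bash
cat > look.py <<'E'
from h import *
import sys
def look(name):
    im=shot("top",name); s=ctrl.sense(); print("TOP",s["tcp_pos"].round(1),round(s["clock"],1))
    for z in (55,60):
        print("z",z)
        for r in rects("top",yellow(im),z,150,1500):
            if (r[1][1]<-60)==(z==55): print(*r)
    w=cv2.inRange(cv2.cvtColor(im,cv2.COLOR_BGR2HSV),(0,0,190),(180,50,255))
    for r in rects("top",w,50,200,700): print("white",*r)
    c=cam("wrist"); im=shot("wrist",name+"w"); print("WRIST")
    for r in rects("wrist",yellow(im),55,800,50000,c):
        if max(r[2])<70: print(*r)
E
python3 - <<'E'
from look import *
look("t4"); to(592,-175,27,1.288)
E
```

```text
TOP [ 598.3 -115.   192.8] 8.7
z 55
[300. 253.] [ 462.8 -220.6] [54.8 54.4] 17.1
[282. 201.] [ 591.  -180.9] [39.6 55.1] 72.8
[327. 197.] [ 599.4 -289.8] [55.9 55.3] 21.5
[321. 136.] [ 750.4 -280.1] [94.4 93.7] 88.9
z 60
[162. 177.] [655.3 111. ] [56.6 55.2] 83.6
white [371. 298.] [ 351.1 -387.9] [65.2 58.4] 51.8
white [275. 288.] [ 379.7 -158.6] [53.  54.8] 88.8
white [480. 225.] [ 524.2 -663.7] [140.   19.2] 0.3
white [360. 202.] [ 586.  -371.6] [39.4 78.7] 19.8
white [244. 122.] [792.9 -89.6] [65.1 34.3] 36.5
WRIST
[275. 262.] [ 592.4 -174.7] [56.6 54.7] 73.7
t 8.75 tcp [ 598.4 -115.   192.7] yaw 1.46 -> wz 0.172 xyz mm [-59.4  10.6 165.7] open 95.1 F [ 0.6 -0.8  0.8]
```

View pics/t4.png

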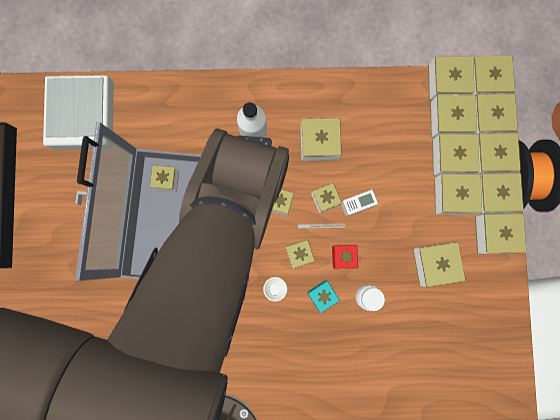

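Block4 stands square at world (655,111), seen at (162,177), and the arm is at (240,200). The other blocks have not moved. Next is block1.

step_arm(motion=[{"x":0,"y":0,"z":0,"wx":0,"wy":0,"wz":0.086,"fingers":0},{"x":0,"y":0,"z":0,"wx":0,"wy":0,"wz":0.086,"fingers":0},{"x":-0.0295,"y":0.0055,"z":0.02,"wx":0,"wy":0,"wz":0,"fingers":0},{"x":-0.029,"y":0.0055,"z":0.03,"wx":0,"wy":0,"wz":0,"fingers":0},{"x":0,"y":0,"z":0.04,"wx":0,"wy":0,"wz":0,"fingers":0},{"x":0,"y":0,"z":0.04,"wx":0,"wy":0,"wz":0,"fingers":0},{"x":0,"y":0,"z":0.025,"wx":0,"wy":0,"wz":0,"fingers":0},{"x":0,"y":0,"z":0.0105,"wx":0,"wy":0,"wz":0,"fingers":0},{"x":0,"y":0,"z":0,"wx":0,"wy":0,"wz":0,"fingers":0},{"x":0,"y":0,"z":0,"wx":0,"wy":0,"wz":0,"fingers":0}])

```text
clock: 9.75
tcp_pos: [592.9, -175.1, 28.2]
eef_rot: [3.14, 0.0, 1.287]
wrist_force: [-0.5, -0.6, -0.2]
opening: 0.998
```

step_arm(motion=[{"x":0,"y":0,"z":0,"wx":0,"wy":0,"wz":0,"fingers":1},{"x":0,"y":0,"z":0,"wx":0,"wy":0,"wz":0,"fingers":1},{"x":0,"y":0,"z":0,"wx":0,"wy":0,"wz":0,"fingers":1},{"x":0,"y":0,"z":0,"wx":0,"wy":0,"wz":0,"fingers":1},{"x":0,"y":0,"z":0,"wx":0,"wy":0,"wz":0,"fingers":1},{"x":0,"y":0,"z":0,"wx":0,"wy":0,"wz":0,"fingers":1},{"x":0,"y":0,"z":-0.02,"wx":0,"wy":0,"wz":0,"fingers":1},{"x":0,"y":0,"z":-0.03,"wx":0,"wy":0,"wz":0,"fingers":1},{"x":0,"y":0,"z":-0.04,"wx":0,"wy":0,"wz":0,"fingers":1},{"x":0,"y":0,"z":-0.04,"wx":0,"wy":0,"wz":-0.085,"fingers":1}])

```text
clock: 10.75
tcp_pos: [591.8, -175.2, 158.1]
eef_rot: [-3.14, -0.0, 1.372]
wrist_force: [0.1, -0.5, -0.2]
opening: 0.59
```

step_arm(motion=[{"x":0,"y":0,"z":-0.035,"wx":0,"wy":0,"wz":-0.086,"fingers":1},{"x":0.034,"y":0.0048,"z":0,"wx":0,"wy":0,"wz":0,"fingers":1},{"x":0.034,"y":0.0048,"z":0,"wx":0,"wy":0,"wz":0,"fingers":1},{"x":0.034,"y":0.0048,"z":0,"wx":0,"wy":0,"wz":0,"fingers":1},{"x":0.034,"y":0.0048,"z":0,"wx":0,"wy":0,"wz":0,"fingers":1},{"x":0.034,"y":0.0048,"z":0,"wx":0,"wy":0,"wz":0,"fingers":1},{"x":0.034,"y":0.0048,"z":0,"wx":0,"wy":0,"wz":0,"fingers":1},{"x":0,"y":0,"z":0,"wx":0,"wy":0,"wz":0,"fingers":1},{"x":0,"y":0,"z":0,"wx":0,"wy":0,"wz":0,"fingers":1},{"x":0,"y":0,"z":0,"wx":0,"wy":0,"wz":0,"fingers":1}])

```text
clock: 11.75
tcp_pos: [643.5, 23.3, 191.9]
eef_rot: [-3.141, 0.0, 1.457]
wrist_force: [0.6, 0.2, -1.0]
opening: 0.588
```

```bash
python3 - <<'E'
from h import *
to(*slot(92,-45),33.5,1.459)
E
```

```text
t 11.75 tcp [643.5  23.3 191.9] yaw 1.457 -> wz -0.002 xyz mm [ 2.000e+00 -1.000e-01  1.584e+02] open 55.8 F [ 0.6  0.2 -1. ]
```

step_arm(motion=[{"x":0.001,"y":0,"z":0.03,"wx":0,"wy":0,"wz":0,"fingers":1},{"x":0,"y":0,"z":0.04,"wx":0,"wy":0,"wz":0,"fingers":1},{"x":0,"y":0,"z":0.04,"wx":0,"wy":0,"wz":0,"fingers":1},{"x":0,"y":0,"z":0.03,"wx":0,"wy":0,"wz":0,"fingers":1},{"x":0,"y":0,"z":0.012,"wx":0,"wy":0,"wz":0,"fingers":1},{"x":0,"y":0,"z":0.006,"wx":0,"wy":0,"wz":0,"fingers":1},{"x":0,"y":0,"z":0,"wx":0,"wy":0,"wz":0,"fingers":1},{"x":0,"y":0,"z":0,"wx":0,"wy":0,"wz":0,"fingers":1},{"x":0,"y":0,"z":0,"wx":0,"wy":0,"wz":0,"fingers":0.26},{"x":0,"y":0,"z":0,"wx":0,"wy":0,"wz":0,"fingers":0.26}])

```text
clock: 12.75
tcp_pos: [644.4, 25.1, 35.3]
eef_rot: [3.14, -0.0, 1.458]
wrist_force: [-0.3, 0.8, 0.2]
opening: 0.698
```

step_arm(motion=[{"x":0,"y":0,"z":0,"wx":0,"wy":0,"wz":0,"fingers":0.26},{"x":0,"y":0,"z":-0.03,"wx":0,"wy":0,"wz":0,"fingers":0.26},{"x":0,"y":0,"z":-0.04,"wx":0,"wy":0,"wz":0,"fingers":0.26},{"x":0,"y":0,"z":-0.04,"wx":0,"wy":0,"wz":0,"fingers":0.26},{"x":0,"y":0,"z":-0.04,"wx":0,"wy":0,"wz":0,"fingers":0},{"x":-0.032,"y":-0.001,"z":-0.01,"wx":0,"wy":0,"wz":0,"fingers":0},{"x":-0.032,"y":-0.001,"z":0,"wx":0,"wy":0,"wz":0,"fingers":0},{"x":-0.032,"y":-0.001,"z":0,"wx":0,"wy":0,"wz":0,"fingers":0},{"x":-0.032,"y":-0.001,"z":0,"wx":0,"wy":0,"wz":0,"fingers":0},{"x":-0.032,"y":-0.001,"z":0,"wx":0,"wy":0,"wz":0,"fingers":0}])

```text
clock: 13.75
tcp_pos: [620.5, -134.4, 194.5]
eef_rot: [3.141, 0.0, 1.458]
wrist_force: [-0.3, -0.1, -0.2]
opening: 0.997
```

step_arm(motion=[{"x":-0.032,"y":-0.001,"z":0,"wx":0,"wy":0,"wz":0,"fingers":0},{"x":-0.032,"y":-0.002,"z":0,"wx":0,"wy":0,"wz":0,"fingers":0},{"x":-0.032,"y":-0.002,"z":0,"wx":0,"wy":0,"wz":0,"fingers":0},{"x":0,"y":0,"z":0,"wx":0,"wy":0,"wz":0,"fingers":0},{"x":0,"y":0,"z":0,"wx":0,"wy":0,"wz":0,"fingers":0},{"x":0,"y":0,"z":0,"wx":0,"wy":0,"wz":0,"fingers":0}])

```text
clock: 14.35
tcp_pos: [605.1, -227.2, 194.2]
eef_rot: [-3.142, -0.0, 1.458]
wrist_force: [0.2, 0.5, -0.2]
opening: 0.999
```

```bash
python3 - <<'E'
from look import *
look("t5"); to(599,-290,27,1.946)
E
```

```text
TOP [ 605.2 -227.1  194.3] 14.4
z 55
[321. 130.] [ 765.4 -280.5] [94.2 63.5] 88.9
z 60
[198. 180.] [645.9  25.2] [56.1 55.3] 83.4
[162. 177.] [655.3 110.8] [56.9 55.2] 83.6
white [370. 299.] [ 351.1 -386.8] [65.6 59.8] 43.8
white [480. 225.] [ 524.2 -663.7] [140.   19.2] 0.3
white [360. 202.] [ 585.9 -371.6] [39.4 78.7] 19.8
white [245. 122.] [792.1 -91. ] [65.6 38. ] 41.0
WRIST
[274. 265.] [ 598.7 -290.7] [54.9 56. ] 21.9
[136. 216.] [ 463.4 -222.7] [57.3 54.7] 17.4
t 14.45 tcp [ 605.3 -227.   194.3] yaw 1.459 -> wz -0.487 xyz mm [-56.3 -28.9 167.3] open 95.0 F [-0.2  0.8  0.1]
```

step_arm(motion=[{"x":0,"y":0,"z":0,"wx":0,"wy":0,"wz":-0.1225,"fingers":0},{"x":0,"y":0,"z":0,"wx":0,"wy":0,"wz":-0.1225,"fingers":0},{"x":0,"y":0,"z":0,"wx":0,"wy":0,"wz":-0.1225,"fingers":0},{"x":0,"y":0,"z":0,"wx":0,"wy":0,"wz":-0.1225,"fingers":0},{"x":-0.0282,"y":-0.0146,"z":0.02,"wx":0,"wy":0,"wz":0,"fingers":0},{"x":-0.0282,"y":-0.0146,"z":0.03,"wx":0,"wy":0,"wz":0,"fingers":0},{"x":0,"y":0,"z":0.04,"wx":0,"wy":0,"wz":0,"fingers":0},{"x":0,"y":0,"z":0.04,"wx":0,"wy":0,"wz":0,"fingers":0},{"x":0,"y":0,"z":0.025,"wx":0,"wy":0,"wz":0,"fingers":0},{"x":0,"y":0,"z":0.0123,"wx":0,"wy":0,"wz":0,"fingers":0}])

```text
clock: 15.45
tcp_pos: [598.1, -290.1, 24.4]
eef_rot: [-3.14, -0.002, 1.949]
wrist_force: [0.6, 0.3, 0.0]
opening: 0.999
```

step_arm(motion=[{"x":0,"y":0,"z":0,"wx":0,"wy":0,"wz":0,"fingers":0},{"x":0,"y":0,"z":0,"wx":0,"wy":0,"wz":0,"fingers":1},{"x":0,"y":0,"z":0,"wx":0,"wy":0,"wz":0,"fingers":1},{"x":0,"y":0,"z":0,"wx":0,"wy":0,"wz":0,"fingers":1},{"x":0,"y":0,"z":0,"wx":0,"wy":0,"wz":0,"fingers":1},{"x":0,"y":0,"z":0,"wx":0,"wy":0,"wz":0,"fingers":1},{"x":0,"y":0,"z":0,"wx":0,"wy":0,"wz":0,"fingers":1},{"x":0,"y":0,"z":-0.02,"wx":0,"wy":0,"wz":0,"fingers":1},{"x":0,"y":0,"z":-0.03,"wx":0,"wy":0,"wz":0,"fingers":1},{"x":0,"y":0,"z":-0.04,"wx":0,"wy":0,"wz":0,"fingers":1}])

```text
clock: 16.45
tcp_pos: [597.9, -290.9, 116.2]
eef_rot: [-3.14, -0.003, 1.948]
wrist_force: [0.3, -0.8, -1.5]
opening: 0.588
```

step_arm(motion=[{"x":0,"y":0,"z":-0.04,"wx":0,"wy":0,"wz":0.1225,"fingers":1},{"x":0,"y":0,"z":-0.035,"wx":0,"wy":0,"wz":0.1225,"fingers":1},{"x":0,"y":0,"z":0,"wx":0,"wy":0,"wz":0.1225,"fingers":1},{"x":0,"y":0,"z":0,"wx":0,"wy":0,"wz":0.1225,"fingers":1},{"x":0.0322,"y":-0.0083,"z":0,"wx":0,"wy":0,"wz":0,"fingers":1},{"x":0.0322,"y":-0.0083,"z":0,"wx":0,"wy":0,"wz":0,"fingers":1},{"x":0.0322,"y":-0.0083,"z":0,"wx":0,"wy":0,"wz":0,"fingers":1},{"x":0.0322,"y":-0.0083,"z":0,"wx":0,"wy":0,"wz":0,"fingers":1},{"x":0.0322,"y":-0.0083,"z":0,"wx":0,"wy":0,"wz":0,"fingers":1},{"x":0.0322,"y":-0.0083,"z":0,"wx":0,"wy":0,"wz":0,"fingers":1}])

```text
clock: 17.45
tcp_pos: [570.5, -92.5, 191.7]
eef_rot: [-3.141, 0.0, 1.458]
wrist_force: [-0.0, 0.6, -1.3]
opening: 0.59
```

step_arm(motion=[{"x":0.0322,"y":-0.0083,"z":0,"wx":0,"wy":0,"wz":0,"fingers":1},{"x":0.0322,"y":-0.0083,"z":0,"wx":0,"wy":0,"wz":0,"fingers":1},{"x":0.0322,"y":-0.0083,"z":0,"wx":0,"wy":0,"wz":0,"fingers":1},{"x":0.0322,"y":-0.0083,"z":0,"wx":0,"wy":0,"wz":0,"fingers":1},{"x":0,"y":0,"z":0,"wx":0,"wy":0,"wz":0,"fingers":1},{"x":0,"y":0,"z":0,"wx":0,"wy":0,"wz":0,"fingers":1},{"x":0,"y":0,"z":0,"wx":0,"wy":0,"wz":0,"fingers":1}])

```text
clock: 18.15
tcp_pos: [552.6, 37.4, 191.7]
eef_rot: [3.142, 0.0, 1.457]
wrist_force: [-0.6, 0.2, -1.5]
opening: 0.593
```

```bash
python3 - <<'E'
from h import *
to(*slot(0,-42),33.5,1.459)
E
```

```text
t 18.15 tcp [552.6  37.4 191.7] yaw 1.457 -> wz -0.002 xyz mm [  1.1  -0.2 158.2] open 56.4 F [-0.6  0.2 -1.5]
```

step_arm(motion=[{"x":0.001,"y":0,"z":0.03,"wx":0,"wy":0,"wz":0,"fingers":1},{"x":0,"y":0,"z":0.04,"wx":0,"wy":0,"wz":0,"fingers":1},{"x":0,"y":0,"z":0.04,"wx":0,"wy":0,"wz":0,"fingers":1},{"x":0,"y":0,"z":0.03,"wx":0,"wy":0,"wz":0,"fingers":1},{"x":0,"y":0,"z":0.012,"wx":0,"wy":0,"wz":0,"fingers":1},{"x":0,"y":0,"z":0.006,"wx":0,"wy":0,"wz":0,"fingers":1},{"x":0,"y":0,"z":0,"wx":0,"wy":0,"wz":0,"fingers":1},{"x":0,"y":0,"z":0,"wx":0,"wy":0,"wz":0,"fingers":1},{"x":0,"y":0,"z":0,"wx":0,"wy":0,"wz":0,"fingers":0.26},{"x":0,"y":0,"z":0,"wx":0,"wy":0,"wz":0,"fingers":0.26}])

```text
clock: 19.15
tcp_pos: [553.1, 39.0, 34.8]
eef_rot: [3.14, -0.0, 1.458]
wrist_force: [0.1, 0.2, -0.3]
opening: 0.699
```

step_arm(motion=[{"x":0,"y":0,"z":0,"wx":0,"wy":0,"wz":0,"fingers":0.26},{"x":0,"y":0,"z":-0.03,"wx":0,"wy":0,"wz":0,"fingers":0.26},{"x":0,"y":0,"z":-0.04,"wx":0,"wy":0,"wz":0,"fingers":0.26},{"x":0,"y":0,"z":-0.04,"wx":0,"wy":0,"wz":0,"fingers":0.26},{"x":0,"y":0,"z":-0.04,"wx":0,"wy":0,"wz":0,"fingers":0},{"x":-0.0342,"y":0.0078,"z":-0.01,"wx":0,"wy":0,"wz":0,"fingers":0},{"x":-0.0342,"y":0.0078,"z":0,"wx":0,"wy":0,"wz":0,"fingers":0},{"x":-0.0342,"y":0.0078,"z":0,"wx":0,"wy":0,"wz":0,"fingers":0},{"x":-0.0342,"y":0.0078,"z":0,"wx":0,"wy":0,"wz":0,"fingers":0},{"x":-0.0342,"y":0.0078,"z":0,"wx":0,"wy":0,"wz":0,"fingers":0}])

```text
clock: 20.15
tcp_pos: [572.0, -136.7, 194.2]
eef_rot: [3.141, 0.0, 1.458]
wrist_force: [0.4, 0.7, -0.4]
opening: 0.996
```

step_arm(motion=[{"x":-0.0342,"y":0.0078,"z":0,"wx":0,"wy":0,"wz":0,"fingers":0},{"x":-0.0342,"y":0.0078,"z":0,"wx":0,"wy":0,"wz":0,"fingers":0},{"x":-0.0342,"y":0.0078,"z":0,"wx":0,"wy":0,"wz":0,"fingers":0},{"x":-0.0342,"y":0.0078,"z":0,"wx":0,"wy":0,"wz":0,"fingers":0},{"x":-0.0342,"y":0.0078,"z":0,"wx":0,"wy":0,"wz":0,"fingers":0},{"x":0,"y":0,"z":0,"wx":0,"wy":0,"wz":0,"fingers":0},{"x":0,"y":0,"z":0,"wx":0,"wy":0,"wz":0,"fingers":0},{"x":0,"y":0,"z":0,"wx":0,"wy":0,"wz":0,"fingers":0}])

```text
clock: 20.95
tcp_pos: [591.5, -308.6, 193.9]
eef_rot: [-3.141, -0.0, 1.458]
wrist_force: [0.6, 0.9, 0.1]
opening: 1.001
```

```bash
python3 - <<'E'
from look import *
look("t6"); to(586,-371.5,24,1.916)
c=cam("wrist"); im=shot("wrist","w6")
w=cv2.inRange(cv2.cvtColor(im,cv2.COLOR_BGR2HSV),(0,0,170),(180,40,255))
for r in rects("wrist",w,50,800,20000,c): print("white",*r)
E
```

```text
TOP [ 591.6 -308.4  194. ] 21.0
z 55
[320. 136.] [ 750.4 -279.1] [92.4 93.7] 88.9
z 60
[192. 217.] [555.1  39.9] [56.2 55.2] 83.6
[198. 180.] [645.9  25.2] [56.1 55.3] 83.4
[162. 177.] [655.3 111. ] [56.6 55.2] 83.6
white [370. 299.] [ 351.1 -386.7] [65.6 59.8] 43.6
white [480. 225.] [ 524.2 -663.6] [140.   19.5] 0.4
white [245. 122.] [791.5 -91.5] [67. 38.] 41.0
white [407.  41.] [ 996.5 -507.6] [130.9  58.3] 9.8
white [244.  11.] [1082.8  -93.2] [66.6 59. ] 89.0
WRIST
[133. 136.] [ 463.1 -223.9] [56.4 54.8] 17.6
t 21.05 tcp [ 591.6 -308.4  194.1] yaw 1.459 -> wz -0.457 xyz mm [-57.4 -26.7 170.1] open 94.9 F [ 0.1  0.3 -0.4]
white [274. 264.] [ 584.8 -373.2] [36.9 77.8] 19.7
white [76. 95.] [ 398.8 -168. ] [51.8 50.7] 25.5
```

View pics/w6.png

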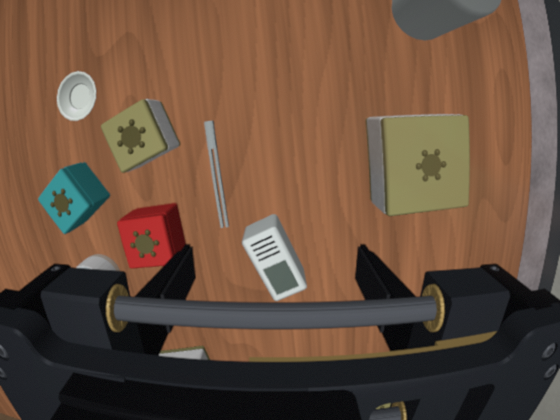

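The wrist view shows the logger upright at (274,262), display up, with nothing near the jaws. Block3 is at (133,136).

step_arm(motion=[{"x":0,"y":0,"z":0,"wx":0,"wy":0,"wz":-0.114,"fingers":0},{"x":0,"y":0,"z":0,"wx":0,"wy":0,"wz":-0.114,"fingers":0},{"x":0,"y":0,"z":0,"wx":0,"wy":0,"wz":-0.114,"fingers":0},{"x":0,"y":0,"z":0,"wx":0,"wy":0,"wz":-0.115,"fingers":0},{"x":-0.029,"y":-0.0137,"z":0.02,"wx":0,"wy":0,"wz":0,"fingers":0},{"x":-0.029,"y":-0.0136,"z":0.03,"wx":0,"wy":0,"wz":0,"fingers":0},{"x":0,"y":0,"z":0.04,"wx":0,"wy":0,"wz":0,"fingers":0},{"x":0,"y":0,"z":0.04,"wx":0,"wy":0,"wz":0,"fingers":0},{"x":0,"y":0,"z":0.028,"wx":0,"wy":0,"wz":0,"fingers":0},{"x":0,"y":0,"z":0.012,"wx":0,"wy":0,"wz":0,"fingers":0}], newtons=20)

```text
clock: 22.1
tcp_pos: [584.6, -372.1, 21.2]
eef_rot: [-3.14, -0.003, 1.915]
wrist_force: [-1.1, 0.2, 0.7]
opening: 0.997
```

step_arm(motion=[{"x":0,"y":0,"z":0,"wx":0,"wy":0,"wz":0,"fingers":0},{"x":0,"y":0,"z":0,"wx":0,"wy":0,"wz":0,"fingers":1},{"x":0,"y":0,"z":0,"wx":0,"wy":0,"wz":0,"fingers":1},{"x":0,"y":0,"z":0,"wx":0,"wy":0,"wz":0,"fingers":1},{"x":0,"y":0,"z":0,"wx":0,"wy":0,"wz":0,"fingers":1},{"x":0,"y":0,"z":0,"wx":0,"wy":0,"wz":0,"fingers":1},{"x":0,"y":0,"z":0,"wx":0,"wy":0,"wz":0,"fingers":1},{"x":0,"y":0,"z":0,"wx":0,"wy":0,"wz":0,"fingers":1},{"x":0,"y":0,"z":-0.02,"wx":0,"wy":0,"wz":0,"fingers":1},{"x":0,"y":0,"z":-0.03,"wx":0,"wy":0,"wz":0,"fingers":1}])

```text
clock: 23.1
tcp_pos: [584.5, -372.8, 72.3]
eef_rot: [-3.139, -0.003, 1.915]
wrist_force: [0.4, -1.3, -0.8]
opening: 0.421
```

step_arm(motion=[{"x":0,"y":0,"z":-0.04,"wx":0,"wy":0,"wz":0,"fingers":1},{"x":0,"y":0,"z":-0.04,"wx":0,"wy":0,"wz":0.114,"fingers":1},{"x":0,"y":0,"z":-0.035,"wx":0,"wy":0,"wz":0.114,"fingers":1},{"x":0,"y":0,"z":0,"wx":0,"wy":0,"wz":0.114,"fingers":1},{"x":0,"y":0,"z":0,"wx":0,"wy":0,"wz":0.115,"fingers":1},{"x":0.0374,"y":-0.006,"z":0,"wx":0,"wy":0,"wz":0,"fingers":1},{"x":0.0374,"y":-0.006,"z":0,"wx":0,"wy":0,"wz":0,"fingers":1},{"x":0.0374,"y":-0.006,"z":0,"wx":0,"wy":0,"wz":0,"fingers":1},{"x":0.0374,"y":-0.006,"z":0,"wx":0,"wy":0,"wz":0,"fingers":1},{"x":0.0374,"y":-0.006,"z":0,"wx":0,"wy":0,"wz":0,"fingers":1}])

```text
clock: 24.1
tcp_pos: [576.3, -182.7, 188.6]
eef_rot: [-3.141, -0.0, 1.458]
wrist_force: [0.9, 0.2, -1.3]
opening: 0.42
```

step_arm(motion=[{"x":0.0374,"y":-0.006,"z":0,"wx":0,"wy":0,"wz":0,"fingers":1},{"x":0.0374,"y":-0.006,"z":0,"wx":0,"wy":0,"wz":0,"fingers":1},{"x":0.0374,"y":-0.006,"z":0,"wx":0,"wy":0,"wz":0,"fingers":1},{"x":0.0374,"y":-0.006,"z":0,"wx":0,"wy":0,"wz":0,"fingers":1},{"x":0.0374,"y":-0.006,"z":0,"wx":0,"wy":0,"wz":0,"fingers":1},{"x":0.0374,"y":-0.006,"z":0,"wx":0,"wy":0,"wz":0,"fingers":1},{"x":0.0374,"y":-0.006,"z":0,"wx":0,"wy":0,"wz":0,"fingers":1},{"x":0.0374,"y":-0.0065,"z":0,"wx":0,"wy":0,"wz":0,"fingers":1},{"x":0,"y":0,"z":0,"wx":0,"wy":0,"wz":0,"fingers":1},{"x":0,"y":0,"z":0,"wx":0,"wy":0,"wz":0,"fingers":1}])

```text
clock: 25.1
tcp_pos: [561.9, 119.1, 188.6]
eef_rot: [-3.141, 0.0, 1.46]
wrist_force: [-0.0, 0.2, -1.7]
opening: 0.417
```

```bash
python3 - <<'E'
from h import *
to(*slot(0,40),30.5,1.459)
E
```

```text
t 25.1 tcp [561.9 119.1 188.6] yaw 1.46 -> wz 0.001 xyz mm [  0.9  -0.4 158.1] open 39.6 F [-0.   0.2 -1.7]
```

step_arm(motion=[{"x":0.001,"y":0,"z":0.03,"wx":0,"wy":0,"wz":0,"fingers":1},{"x":0,"y":0,"z":0.04,"wx":0,"wy":0,"wz":0,"fingers":1},{"x":0,"y":0,"z":0.04,"wx":0,"wy":0,"wz":0,"fingers":1},{"x":0,"y":0,"z":0.03,"wx":0,"wy":0,"wz":0,"fingers":1},{"x":0,"y":0,"z":0.012,"wx":0,"wy":0,"wz":0,"fingers":1},{"x":0,"y":0,"z":0.006,"wx":0,"wy":0,"wz":0,"fingers":1},{"x":0,"y":0,"z":0,"wx":0,"wy":0,"wz":0,"fingers":1},{"x":0,"y":0,"z":0,"wx":0,"wy":0,"wz":0,"fingers":1},{"x":0,"y":0,"z":0,"wx":0,"wy":0,"wz":0,"fingers":0.39},{"x":0,"y":0,"z":0,"wx":0,"wy":0,"wz":0,"fingers":0.39}])

```text
clock: 26.1
tcp_pos: [562.8, 119.2, 31.3]
eef_rot: [3.141, -0.0, 1.457]
wrist_force: [-0.7, -0.1, -0.1]
opening: 0.534
```

step_arm(motion=[{"x":0,"y":0,"z":0,"wx":0,"wy":0,"wz":0,"fingers":0.39},{"x":0,"y":0,"z":-0.03,"wx":0,"wy":0,"wz":0,"fingers":0.39},{"x":0,"y":0,"z":-0.04,"wx":0,"wy":0,"wz":0,"fingers":0.39},{"x":0,"y":0,"z":-0.04,"wx":0,"wy":0,"wz":0,"fingers":0.26},{"x":0,"y":0,"z":-0.04,"wx":0,"wy":0,"wz":0,"fingers":0},{"x":-0.036,"y":-0.0075,"z":-0.01,"wx":0,"wy":0,"wz":0,"fingers":0},{"x":-0.036,"y":-0.0075,"z":0,"wx":0,"wy":0,"wz":0,"fingers":0},{"x":-0.036,"y":-0.0075,"z":0,"wx":0,"wy":0,"wz":0,"fingers":0},{"x":-0.036,"y":-0.0075,"z":0,"wx":0,"wy":0,"wz":0,"fingers":0},{"x":-0.036,"y":-0.0075,"z":0,"wx":0,"wy":0,"wz":0,"fingers":0}])

```text
clock: 27.1
tcp_pos: [504.2, -56.3, 191.1]
eef_rot: [3.141, 0.0, 1.458]
wrist_force: [1.1, -0.7, -0.4]
opening: 0.997
```

step_arm(motion=[{"x":-0.036,"y":-0.0075,"z":0,"wx":0,"wy":0,"wz":0,"fingers":0},{"x":-0.036,"y":-0.0075,"z":0,"wx":0,"wy":0,"wz":0,"fingers":0},{"x":-0.036,"y":-0.0075,"z":0,"wx":0,"wy":0,"wz":0,"fingers":0},{"x":0,"y":0,"z":0,"wx":0,"wy":0,"wz":0,"fingers":0},{"x":0,"y":0,"z":0,"wx":0,"wy":0,"wz":0,"fingers":0},{"x":0,"y":0,"z":0,"wx":0,"wy":0,"wz":0,"fingers":0}])

```text
clock: 27.7
tcp_pos: [470.4, -159.3, 190.9]
eef_rot: [3.142, -0.0, 1.458]
wrist_force: [-0.2, 0.2, -0.2]
opening: 0.998
```

```bash
python3 - <<'E'
from look import *
look("t7"); to(463,-222,27,1.869)
E
```

```text
TOP [ 470.5 -159.1  190.9] 27.8
z 55
[321. 136.] [ 750.4 -280.1] [94.4 93.7] 88.9
z 60
[192. 217.] [555.1  39.9] [56.2 55.2] 83.6
[198. 180.] [645.9  25.2] [56.1 55.3] 83.4
[162. 177.] [655.3 111. ] [56.6 55.2] 83.6
white [371. 299.] [ 352.3 -387.9] [65.1 57. ] 88.8
white [160. 214.] [564.9 119.7] [77.8 38.5] 83.4
white [437. 165.] [ 676.4 -565.9] [ 15.4 239.1] 89.5
WRIST
[273. 244.] [ 465.5 -198.1] [54.7 57.3] 20.2
[431.  19.] [644.7  17.1] [45.2 58.8] 84.0
[340.  10.] [552.1  18.6] [22.1 56.4] 88.9
t 27.8 tcp [ 470.5 -159.   190.8] yaw 1.459 -> wz -0.41 xyz mm [-58.  -25.7 163.8] open 95.0 F [-0.2  1.4 -0.4]
```

View pics/t7w.png

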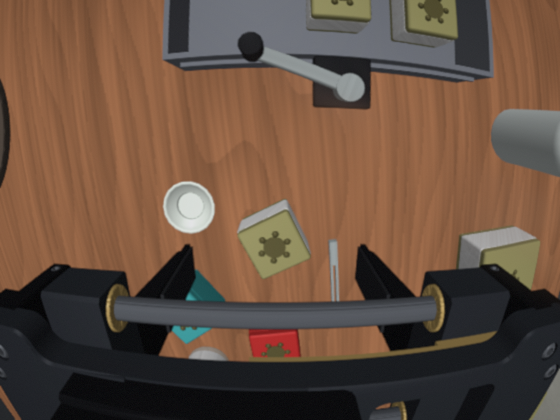

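Block3 is still upright, now at (273,244). It has been knocked about 23 mm to world (465.5,-198), turned 20.2°. I'll grasp it there.

step_arm(motion=[{"x":0,"y":0,"z":0,"wx":0,"wy":0,"wz":-0.116,"fingers":0},{"x":0,"y":0,"z":0,"wx":0,"wy":0,"wz":-0.116,"fingers":0},{"x":0,"y":0,"z":0,"wx":0,"wy":0,"wz":-0.116,"fingers":0},{"x":0,"y":0,"z":0,"wx":0,"wy":0,"wz":-0.116,"fingers":0},{"x":-0.0175,"y":-0.0091,"z":0.02,"wx":0,"wy":0,"wz":0,"fingers":0},{"x":-0.0175,"y":-0.0091,"z":0.03,"wx":0,"wy":0,"wz":0,"fingers":0},{"x":0,"y":0,"z":0.04,"wx":0,"wy":0,"wz":0,"fingers":0},{"x":0,"y":0,"z":0.04,"wx":0,"wy":0,"wz":0,"fingers":0},{"x":0,"y":0,"z":0.024,"wx":0,"wy":0,"wz":0,"fingers":0},{"x":0,"y":0,"z":0.01,"wx":0,"wy":0,"wz":0,"fingers":0}], newtons=15)

```text
clock: 28.8
tcp_pos: [464.7, -197.9, 24.8]
eef_rot: [-3.14, -0.002, 1.923]
wrist_force: [0.0, 0.5, 0.1]
opening: 1.0
```

step_arm(motion=[{"x":0,"y":0,"z":0,"wx":0,"wy":0,"wz":0,"fingers":0},{"x":0,"y":0,"z":0,"wx":0,"wy":0,"wz":0,"fingers":1},{"x":0,"y":0,"z":0,"wx":0,"wy":0,"wz":0,"fingers":1},{"x":0,"y":0,"z":0,"wx":0,"wy":0,"wz":0,"fingers":1},{"x":0,"y":0,"z":0,"wx":0,"wy":0,"wz":0,"fingers":1},{"x":0,"y":0,"z":0,"wx":0,"wy":0,"wz":0,"fingers":1},{"x":0,"y":0,"z":0,"wx":0,"wy":0,"wz":0,"fingers":1},{"x":0,"y":0,"z":-0.02,"wx":0,"wy":0,"wz":0,"fingers":1},{"x":0,"y":0,"z":-0.03,"wx":0,"wy":0,"wz":0,"fingers":1},{"x":0,"y":0,"z":-0.04,"wx":0,"wy":0,"wz":0,"fingers":1}])

```text
clock: 29.8
tcp_pos: [464.5, -198.6, 116.8]
eef_rot: [-3.14, -0.002, 1.922]
wrist_force: [1.2, 0.1, -0.7]
opening: 0.592
```

step_arm(motion=[{"x":0,"y":0,"z":-0.04,"wx":0,"wy":0,"wz":0.116,"fingers":1},{"x":0,"y":0,"z":-0.035,"wx":0,"wy":0,"wz":0.116,"fingers":1},{"x":0,"y":0,"z":0,"wx":0,"wy":0,"wz":0.116,"fingers":1},{"x":0,"y":0,"z":0,"wx":0,"wy":0,"wz":0.116,"fingers":1},{"x":0.0327,"y":-0.0032,"z":0,"wx":0,"wy":0,"wz":0,"fingers":1},{"x":0.0327,"y":-0.0032,"z":0,"wx":0,"wy":0,"wz":0,"fingers":1},{"x":0.0327,"y":-0.0032,"z":0,"wx":0,"wy":0,"wz":0,"fingers":1},{"x":0.0327,"y":-0.0032,"z":0,"wx":0,"wy":0,"wz":0,"fingers":1},{"x":0.0327,"y":-0.0032,"z":0,"wx":0,"wy":0,"wz":0,"fingers":1},{"x":0.0327,"y":-0.0032,"z":0,"wx":0,"wy":0,"wz":0,"fingers":1}])

```text
clock: 30.8
tcp_pos: [467.9, -0.6, 191.8]
eef_rot: [-3.141, 0.0, 1.458]
wrist_force: [0.8, -0.0, -0.9]
opening: 0.59
```

step_arm(motion=[{"x":0.0327,"y":-0.0032,"z":0,"wx":0,"wy":0,"wz":0,"fingers":1},{"x":0.0327,"y":-0.0032,"z":0,"wx":0,"wy":0,"wz":0,"fingers":1},{"x":0.0327,"y":-0.0032,"z":0,"wx":0,"wy":0,"wz":0,"fingers":1},{"x":0.0327,"y":-0.0032,"z":0,"wx":0,"wy":0,"wz":0,"fingers":1},{"x":0,"y":0,"z":0,"wx":0,"wy":0,"wz":0,"fingers":1},{"x":0,"y":0,"z":0,"wx":0,"wy":0,"wz":0,"fingers":1},{"x":0,"y":0,"z":0,"wx":0,"wy":0,"wz":0,"fingers":1}])

```text
clock: 31.5
tcp_pos: [470.2, 128.9, 191.7]
eef_rot: [-3.141, 0.0, 1.457]
wrist_force: [0.8, -0.1, -1.2]
opening: 0.59
```

```bash
python3 - <<'E'
from h import *
to(*slot(-92,40),33.5,1.459)
E
```

```text
t 31.5 tcp [470.2 128.9 191.7] yaw 1.457 -> wz -0.002 xyz mm [ 1.400e+00 -1.000e-01  1.582e+02] open 56.1 F [ 0.8 -0.1 -1.2]
```

step_arm(motion=[{"x":0.001,"y":0,"z":0.03,"wx":0,"wy":0,"wz":0,"fingers":1},{"x":0,"y":0,"z":0.04,"wx":0,"wy":0,"wz":0,"fingers":1},{"x":0,"y":0,"z":0.04,"wx":0,"wy":0,"wz":0,"fingers":1},{"x":0,"y":0,"z":0.03,"wx":0,"wy":0,"wz":0,"fingers":1},{"x":0,"y":0,"z":0.012,"wx":0,"wy":0,"wz":0,"fingers":1},{"x":0,"y":0,"z":0.006,"wx":0,"wy":0,"wz":0,"fingers":1},{"x":0,"y":0,"z":0,"wx":0,"wy":0,"wz":0,"fingers":1},{"x":0,"y":0,"z":0,"wx":0,"wy":0,"wz":0,"fingers":1},{"x":0,"y":0,"z":0,"wx":0,"wy":0,"wz":0,"fingers":0.26},{"x":0,"y":0,"z":0,"wx":0,"wy":0,"wz":0,"fingers":0.26}])

```text
clock: 32.5
tcp_pos: [470.8, 130.6, 34.7]
eef_rot: [3.14, -0.0, 1.458]
wrist_force: [-0.4, 0.3, -0.1]
opening: 0.698
```

step_arm(motion=[{"x":0,"y":0,"z":0,"wx":0,"wy":0,"wz":0,"fingers":0.26},{"x":0,"y":0,"z":-0.03,"wx":0,"wy":0,"wz":0,"fingers":0.26},{"x":0,"y":0,"z":-0.04,"wx":0,"wy":0,"wz":0,"fingers":0.26},{"x":0,"y":0,"z":-0.04,"wx":0,"wy":0,"wz":0,"fingers":0.26},{"x":0,"y":0,"z":-0.04,"wx":0,"wy":0,"wz":0,"fingers":0.26},{"x":-0.036,"y":0.005,"z":-0.02,"wx":0,"wy":0,"wz":0,"fingers":0.26},{"x":-0.036,"y":0.005,"z":-0.02,"wx":0,"wy":0,"wz":0,"fingers":0.26},{"x":-0.036,"y":0.005,"z":-0.02,"wx":0,"wy":0,"wz":0,"fingers":0.26},{"x":-0.036,"y":0.005,"z":-0.02,"wx":0,"wy":0,"wz":0,"fingers":0.26},{"x":-0.036,"y":0.005,"z":-0.02,"wx":0,"wy":0,"wz":0,"fingers":0.26}])

```text
clock: 33.5
tcp_pos: [474.5, -52.5, 285.1]
eef_rot: [3.141, 0.0, 1.458]
wrist_force: [1.0, -0.7, -0.6]
opening: 0.738
```

step_arm(motion=[{"x":-0.036,"y":0.005,"z":0,"wx":0,"wy":0,"wz":0,"fingers":0.26},{"x":-0.036,"y":0.005,"z":0,"wx":0,"wy":0,"wz":0,"fingers":0.26},{"x":-0.036,"y":0.005,"z":0,"wx":0,"wy":0,"wz":0,"fingers":0.26},{"x":-0.036,"y":0.005,"z":0,"wx":0,"wy":0,"wz":0,"fingers":0.26},{"x":0,"y":0,"z":0,"wx":0,"wy":0,"wz":0,"fingers":0.26},{"x":0,"y":0,"z":0,"wx":0,"wy":0,"wz":0,"fingers":0.26},{"x":0,"y":0,"z":0,"wx":0,"wy":0,"wz":0,"fingers":0.26}])

```text
clock: 34.2
tcp_pos: [478.4, -195.7, 283.9]
eef_rot: [-3.142, -0.0, 1.458]
wrist_force: [0.3, -0.4, 0.2]
opening: 0.737
```

```bash
python3 - <<'E'
from look import *
look("t8"); to(600,-200,300)
sd=shot("side","s8"); a=cv2.imread("pics/t8.png")
cv2.imwrite("pics/m8.png",np.hstack([cv2.resize(x,(400,300)) for x in (a,sd)]))
E
```

```text
TOP [ 478.5 -195.5  284. ] 34.2
z 55
[321. 136.] [ 750.4 -280.1] [94.4 93.7] 88.9
z 60
[154. 252.] [473.  130.5] [56.4 54.9] 83.3
[192. 217.] [555.1  39.9] [56.2 55.2] 83.6
[198. 180.] [645.9  25.2] [56.1 55.3] 83.4
[162. 177.] [655.3 111. ] [56.6 55.2] 83.6
white [370. 298.] [ 352.3 -387.9] [65.1 57. ] 88.8
white [160. 214.] [564.9 119.8] [77.6 38.5] 83.4
white [480. 225.] [ 524.2 -663.7] [140.   19.2] 0.3
white [435. 135.] [ 753.1 -565.5] [ 15.8 392.5] 89.9
WRIST
[388.  13.] [644.2  12.9] [37.6 56.9] 86.1
t 34.3 tcp [ 478.6 -195.5  284. ] yaw 1.459 -> wz 0.0 xyz mm [  9.1 121.2 -16. ] open 70.4 F [ 0.3 -0.3 -0.3]
```

View pics/m8.png

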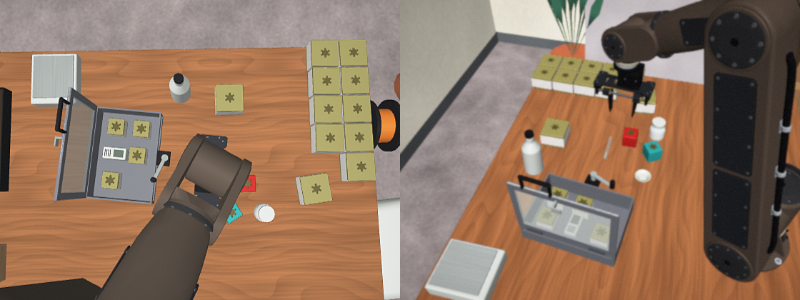

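All four blocks and the logger are upright in the case, and no fifth block is visible. The knob, at case y ≈ -111, is in the way of the closing lid edge, so I'll push the latch further out first with closed fingers.

step_arm(motion=[{"x":0.029,"y":-0.0045,"z":0,"wx":0,"wy":0,"wz":0,"fingers":1},{"x":0.029,"y":-0.0045,"z":0,"wx":0,"wy":0,"wz":0,"fingers":1},{"x":0.029,"y":-0.0045,"z":0,"wx":0,"wy":0,"wz":0,"fingers":1},{"x":0.029,"y":-0.0045,"z":0,"wx":0,"wy":0,"wz":0,"fingers":1},{"x":0.029,"y":-0.0045,"z":0,"wx":0,"wy":0,"wz":0,"fingers":1},{"x":0.029,"y":-0.0045,"z":0,"wx":0,"wy":0,"wz":0,"fingers":1},{"x":0.029,"y":-0.0045,"z":0,"wx":0,"wy":0,"wz":0,"fingers":1},{"x":0,"y":0,"z":0.03,"wx":0,"wy":0,"wz":0,"fingers":1},{"x":0,"y":0,"z":0.04,"wx":0,"wy":0,"wz":0,"fingers":1},{"x":0,"y":0,"z":0.035,"wx":0,"wy":0,"wz":0,"fingers":1}])

```text
clock: 35.35
tcp_pos: [469.8, 9.8, 177.9]
eef_rot: [3.14, 0.0, 1.46]
wrist_force: [1.2, -0.2, -0.8]
opening: 0.011
```

step_arm(motion=[{"x":0,"y":0,"z":0,"wx":0,"wy":0,"wz":0,"fingers":1},{"x":0,"y":0,"z":0,"wx":0,"wy":0,"wz":0,"fingers":1},{"x":0,"y":0,"z":0,"wx":0,"wy":0,"wz":0,"fingers":1}])

```text
clock: 35.65
tcp_pos: [471.0, 8.9, 180.5]
eef_rot: [3.139, 0.0, 1.458]
wrist_force: [-0.3, 0.1, 0.7]
opening: 0.003
```

```bash
python3 - <<'E'
from h import *
to(*slot(-79,-80),117,1.459); c=cam("wrist"); im=shot("wrist","w9"); print(proj("wrist",[*slot(-75.7,-111.4),124],c), proj("wrist",[*slot(0,-140),101],c))
E
```

```text
t 35.65 tcp [471.    8.9 180.5] yaw 1.458 -> wz -0.001 xyz mm [ 0.6 -1.3 63.5] open 0.3 F [-0.3  0.1  0.7]
[276.53872291 273.9538596 ] [364.15202836 289.50496628]
```

View pics/w9.png

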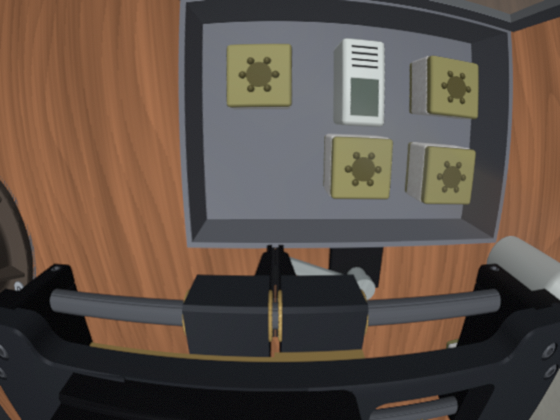

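The wrist view shows all five items upright inside. The closed fingertips are at (275,250), on the inner side of the knob. I'll lower and push outward.

step_arm(motion=[{"x":0,"y":0,"z":0.03,"wx":0,"wy":0,"wz":0,"fingers":1},{"x":0,"y":0,"z":0.023,"wx":0,"wy":0,"wz":0,"fingers":1},{"x":0,"y":0,"z":0.01,"wx":0,"wy":0,"wz":0,"fingers":1},{"x":0,"y":0,"z":0,"wx":0,"wy":0,"wz":0,"fingers":1},{"x":-0.01,"y":0,"z":0,"wx":0,"wy":0,"wz":0,"fingers":1},{"x":-0.01,"y":0,"z":0,"wx":0,"wy":0,"wz":0,"fingers":1},{"x":-0.01,"y":0,"z":0,"wx":0,"wy":0,"wz":0,"fingers":1},{"x":-0.01,"y":0,"z":0,"wx":0,"wy":0,"wz":0,"fingers":1},{"x":-0.008,"y":0,"z":0,"wx":0,"wy":0,"wz":0,"fingers":1},{"x":-0.006,"y":0,"z":0,"wx":0,"wy":0,"wz":0,"fingers":1}])

```text
clock: 36.7
tcp_pos: [464.3, -45.9, 116.0]
eef_rot: [3.141, 0.0, 1.457]
wrist_force: [0.7, 0.4, -0.2]
opening: 0.006
```

step_arm(motion=[{"x":0,"y":0,"z":0,"wx":0,"wy":0,"wz":0,"fingers":1},{"x":0.008,"y":0,"z":0,"wx":0,"wy":0,"wz":0,"fingers":1},{"x":0,"y":0,"z":-0.04,"wx":0,"wy":0,"wz":0,"fingers":1},{"x":0,"y":0,"z":-0.04,"wx":0,"wy":0,"wz":0,"fingers":1},{"x":0,"y":0,"z":-0.04,"wx":0,"wy":0,"wz":0,"fingers":0.3},{"x":0,"y":0,"z":-0.04,"wx":0,"wy":0,"wz":-0.135,"fingers":0.3},{"x":0,"y":0,"z":-0.04,"wx":0,"wy":0,"wz":-0.135,"fingers":0.3},{"x":0,"y":0,"z":-0.04,"wx":0,"wy":0,"wz":-0.135,"fingers":0.3},{"x":0,"y":0,"z":-0.04,"wx":0,"wy":0,"wz":-0.135,"fingers":0.3}])

```text
clock: 37.6
tcp_pos: [464.6, -35.9, 397.6]
eef_rot: [3.141, 0.0, 2.004]
wrist_force: [0.9, -0.3, -0.8]
opening: 0.369
```

step_arm(motion=[{"x":0,"y":0,"z":0,"wx":0,"wy":0,"wz":-0.135,"fingers":0.3},{"x":0,"y":0,"z":0,"wx":0,"wy":0,"wz":-0.135,"fingers":0.3},{"x":0,"y":0,"z":0,"wx":0,"wy":0,"wz":-0.135,"fingers":0.3},{"x":0,"y":0,"z":0,"wx":0,"wy":0,"wz":-0.135,"fingers":0.3},{"x":0,"y":0,"z":0,"wx":0,"wy":0,"wz":-0.135,"fingers":0.3},{"x":0,"y":0,"z":0,"wx":0,"wy":0,"wz":-0.135,"fingers":0.3},{"x":0,"y":0,"z":0,"wx":0,"wy":0,"wz":-0.135,"fingers":0.3},{"x":0,"y":0,"z":0,"wx":0,"wy":0,"wz":-0.086,"fingers":0.3},{"x":0,"y":0,"z":0,"wx":0,"wy":0,"wz":0,"fingers":0.3},{"x":0,"y":0,"z":0,"wx":0,"wy":0,"wz":0,"fingers":0.3}])

```text
clock: 38.6
tcp_pos: [464.9, -36.4, 395.7]
eef_rot: [-3.142, -0.0, 3.027]
wrist_force: [0.0, 0.6, 1.3]
opening: 0.703
```

```bash
python3 - <<'E'
from h import *
for th in (1.6,):
    y=110-263*np.cos(th); print(y,79+263*np.sin(th)); to(*slot(70,y),400,A+np.pi)
a=shot("top","t10"); sd=shot("side","s10")
c=cv2.resize(a[110:300,60:260],None,fx=2,fy=2); d=cv2.resize(sd[200:390,120:320],None,fx=2,fy=2)
cv2.imwrite("pics/m10.png",np.hstack([c,d]))
for th in (1.57,1.6,1.65): print(th,[proj("side",[*slot(x,110-263*np.cos(th)),79+263*np.sin(th)]).round(1) for x in (30,70,110)])
E
```

```text
117.67947436523896 341.88785759991583
t 38.6 tcp [464.9 -36.4 395.7] yaw 3.027 -> wz -0.003 xyz mm [-148.7  243.9   -4.3] open 66.8 F [0.  0.6 1.3]
1.57 [array([209.4, 254.9]), array([189. , 248.9]), array([169., 243.])]
1.6 [array([207.6, 258.2]), array([187.1, 252.2]), array([167. , 246.2])]
1.65 [array([204.5, 264. ]), array([183.9, 257.9]), array([163.7, 251.9])]
```

View pics/m10.png

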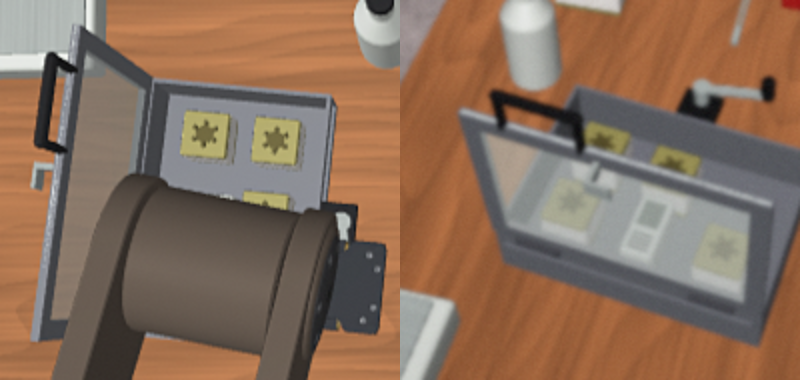

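The latch now points out along -x, with the knob at (767,88) in the side crop. The handle bar runs (495,97)–(580,117) there and (53,57)–(40,147) in the top crop, giving a lid angle of about 1.605 rad. I'll go over the bar and grip it lightly.

step_arm(motion=[{"x":-0.0212,"y":0.035,"z":0,"wx":0,"wy":0,"wz":0,"fingers":0.3},{"x":-0.0212,"y":0.035,"z":0,"wx":0,"wy":0,"wz":0,"fingers":0.3},{"x":-0.0212,"y":0.035,"z":0,"wx":0,"wy":0,"wz":0,"fingers":0.3},{"x":-0.0212,"y":0.035,"z":0,"wx":0,"wy":0,"wz":0,"fingers":0.3},{"x":-0.0212,"y":0.035,"z":0,"wx":0,"wy":0,"wz":0,"fingers":0.3},{"x":-0.0212,"y":0.035,"z":0,"wx":0,"wy":0,"wz":0,"fingers":0.3},{"x":-0.0215,"y":0.035,"z":0,"wx":0,"wy":0,"wz":0,"fingers":0.3},{"x":0,"y":0,"z":0,"wx":0,"wy":0,"wz":0,"fingers":0.3},{"x":0,"y":0,"z":0,"wx":0,"wy":0,"wz":0,"fingers":0.3},{"x":0,"y":0,"z":0,"wx":0,"wy":0,"wz":0,"fingers":0.3}], newtons=8)

```text
clock: 39.7
tcp_pos: [639.9, 189.2, 395.9]
eef_rot: [-3.141, -0.0, 3.028]
wrist_force: [-0.0, -1.3, 0.8]
opening: 0.702
```

```bash
python3 - <<'E'
from h import *
to(*slot(70,119),334,A+np.pi)
im=shot("wrist","w11")
E
```

```text
t 39.7 tcp [639.9 189.2 395.9] yaw 3.028 -> wz -0.002 xyz mm [ 0.1  1.6 61.9] open 66.7 F [-0.  -1.3  0.8]
```

View pics/w11.png

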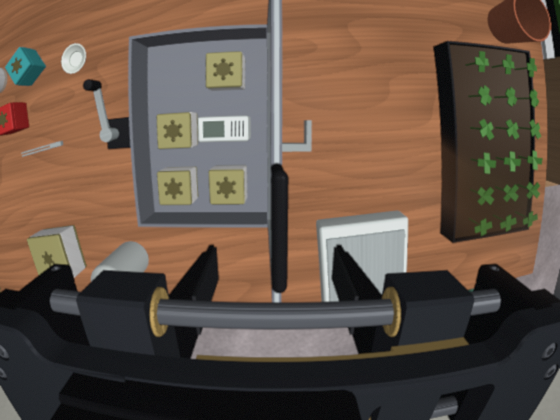

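The bar at (280,170–290) is centred between the fingers. The latch is well clear of the lid, with its arm from (105,135) to (92,85).

step_arm(motion=[{"x":0,"y":0.001,"z":0.02,"wx":0,"wy":0,"wz":0,"fingers":0.3},{"x":0,"y":0,"z":0.02,"wx":0,"wy":0,"wz":0,"fingers":0.3},{"x":0,"y":0,"z":0.015,"wx":0,"wy":0,"wz":0,"fingers":0.3},{"x":0,"y":0,"z":0.007,"wx":0,"wy":0,"wz":0,"fingers":0.3},{"x":0,"y":0,"z":0,"wx":0,"wy":0,"wz":0,"fingers":0.3},{"x":0,"y":0,"z":0,"wx":0,"wy":0,"wz":0,"fingers":0.6},{"x":0,"y":0,"z":0,"wx":0,"wy":0,"wz":0,"fingers":0.7},{"x":0,"y":0,"z":0,"wx":0,"wy":0,"wz":0,"fingers":0.8},{"x":0,"y":0,"z":0,"wx":0,"wy":0,"wz":0,"fingers":0.85},{"x":0,"y":0,"z":0,"wx":0,"wy":0,"wz":0,"fingers":1}])

```text
clock: 40.75
tcp_pos: [640.4, 190.8, 334.0]
eef_rot: [-3.142, 0.0, 3.029]
wrist_force: [-0.2, 0.3, -0.4]
opening: 0.336
```

step_arm(motion=[{"x":0,"y":0,"z":0,"wx":0,"wy":0,"wz":0,"fingers":1},{"x":0,"y":0,"z":0,"wx":0,"wy":0,"wz":0,"fingers":1},{"x":0,"y":0,"z":0,"wx":0,"wy":0,"wz":0,"fingers":1}])

```text
clock: 41.05
tcp_pos: [640.4, 190.9, 333.8]
eef_rot: [3.141, 0.0, 3.029]
wrist_force: [0.6, 0.9, 1.7]
opening: 0.122
```

```bash
python3 - <<'E'
from h import *
to(*slot(70,119),334,A+np.pi)
th=np.linspace(1.605,0,46); y=263*(-np.cos(th)); z=263*np.sin(th)
for i in range(0,45): print(i,"y %.1f z %.1f"%(y[i+1]-y[i],-(z[i+1]-z[i])),end="; ")
E
```

```text
t 41.05 tcp [640.4 190.9 333.8] yaw 3.029 -> wz -0.001 xyz mm [ 0.4 -0.2 -0.2] open 11.6 F [0.6 0.9 1.7]
0 y -9.4 z -0.2; 1 y -9.4 z 0.2; 2 y -9.4 z 0.5; 3 y -9.3 z 0.8; 4 y -9.3 z 1.2; 5 y -9.3 z 1.5; 6 y -9.2 z 1.8; 7 y -9.1 z 2.2; 8 y -9.0 z 2.5; 9 y -8.9 z 2.8; 10 y -8.8 z 3.1; 11 y -8.7 z 3.4; 12 y -8.6 z 3.8; 13 y -8.5 z 4.1; 14 y -8.3 z 4.4; 15 y -8.1 z 4.6; 16 y -8.0 z 4.9; 17 y -7.8 z 5.2; 18 y -7.6 z 5.5; 19 y -7.4 z 5.8; 20 y -7.2 z 6.0; 21 y -7.0 z 6.3; 22 y -6.7 z 6.5; 23 y -6.5 z 6.8; 24 y -6.3 z 7.0; 25 y -6.0 z 7.2; 26 y -5.7 z 7.4; 27 y -5.5 z 7.6; 28 y -5.2 z 7.8; 29 y -4.9 z 8.0; 30 y -4.6 z 8.2; 31 y -4.3 z 8.3; 32 y -4.0 z 8.5; 33 y -3.7 z 8.6; 34 y -3.4 z 8.7; 35 y -3.1 z 8.8; 36 y -2.8 z 9.0; 37 y -2.5 z 9.0; 38 y -2.2 z 9.1; 39 y -1.8 z 9.2; 40 y -1.5 z 9.3; 41 y -1.2 z 9.3; 42 y -0.8 z 9.3; 43 y -0.5 z 9.4; 44 y -0.2 z 9.4;
```

step_arm(motion=[{"x":0,"y":-0.0094,"z":0,"wx":0,"wy":0,"wz":0,"fingers":1},{"x":0,"y":-0.0094,"z":0,"wx":0,"wy":0,"wz":0,"fingers":1},{"x":0,"y":-0.0094,"z":0.0005,"wx":0,"wy":0,"wz":0,"fingers":1},{"x":0,"y":-0.0093,"z":0.0008,"wx":0,"wy":0,"wz":0,"fingers":1},{"x":0,"y":-0.0093,"z":0.0012,"wx":0,"wy":0,"wz":0,"fingers":1},{"x":0,"y":-0.0093,"z":0.0015,"wx":0,"wy":0,"wz":0,"fingers":1},{"x":0,"y":-0.0092,"z":0.0018,"wx":0,"wy":0,"wz":0,"fingers":1},{"x":0,"y":-0.0091,"z":0.0022,"wx":0,"wy":0,"wz":0,"fingers":1},{"x":0,"y":-0.009,"z":0.0025,"wx":0,"wy":0,"wz":0,"fingers":1},{"x":0,"y":-0.0089,"z":0.0028,"wx":0,"wy":0,"wz":0,"fingers":1}])

```text
clock: 42.05
tcp_pos: [629.9, 98.3, 320.2]
eef_rot: [-3.141, -0.0, 3.029]
wrist_force: [-0.1, 2.3, 1.2]
opening: 0.122
```

step_arm(motion=[{"x":0,"y":-0.0088,"z":0.0031,"wx":0,"wy":0,"wz":0,"fingers":1},{"x":0,"y":-0.0087,"z":0.0034,"wx":0,"wy":0,"wz":0,"fingers":1},{"x":0,"y":-0.0086,"z":0.0038,"wx":0,"wy":0,"wz":0,"fingers":1},{"x":0,"y":-0.0085,"z":0.0041,"wx":0,"wy":0,"wz":0,"fingers":1},{"x":0,"y":-0.0083,"z":0.0044,"wx":0,"wy":0,"wz":0,"fingers":1},{"x":0,"y":-0.0081,"z":0.0046,"wx":0,"wy":0,"wz":0,"fingers":1},{"x":0,"y":-0.008,"z":0.0049,"wx":0,"wy":0,"wz":0,"fingers":1},{"x":0,"y":-0.0078,"z":0.0052,"wx":0,"wy":0,"wz":0,"fingers":1},{"x":0,"y":-0.0076,"z":0.0055,"wx":0,"wy":0,"wz":0,"fingers":1},{"x":0,"y":-0.0074,"z":0.0058,"wx":0,"wy":0,"wz":0,"fingers":1}])

```text
clock: 43.05
tcp_pos: [620.7, 17.1, 275.2]
eef_rot: [-3.141, -0.0, 3.029]
wrist_force: [-0.9, 1.9, 0.1]
opening: 0.123
```

```bash
python3 - <<'E'
from h import *
th=np.linspace(1.605,0,46)[20]
to(*slot(70,110-263*np.cos(th)),71+263*np.sin(th),A+np.pi)
E
```

```text
t 43.05 tcp [620.7  17.1 275.2] yaw 3.029 -> wz -0.001 xyz mm [ 0.2  0.5 -0.4] open 11.7 F [-0.9  1.9  0.1]
```

Tracking well with low force, so I'll continue down to about 0.07 rad.

step_arm(motion=[{"x":0,"y":-0.0072,"z":0.006,"wx":0,"wy":0,"wz":0,"fingers":1},{"x":0,"y":-0.007,"z":0.0063,"wx":0,"wy":0,"wz":0,"fingers":1},{"x":0,"y":-0.0067,"z":0.0065,"wx":0,"wy":0,"wz":0,"fingers":1},{"x":0,"y":-0.0065,"z":0.0068,"wx":0,"wy":0,"wz":0,"fingers":1},{"x":0,"y":-0.0063,"z":0.007,"wx":0,"wy":0,"wz":0,"fingers":1},{"x":0,"y":-0.006,"z":0.0072,"wx":0,"wy":0,"wz":0,"fingers":1},{"x":0,"y":-0.0057,"z":0.0074,"wx":0,"wy":0,"wz":0,"fingers":1},{"x":0,"y":-0.0055,"z":0.0076,"wx":0,"wy":0,"wz":0,"fingers":1},{"x":0,"y":-0.0052,"z":0.0078,"wx":0,"wy":0,"wz":0,"fingers":1},{"x":0,"y":-0.0049,"z":0.008,"wx":0,"wy":0,"wz":0,"fingers":1}])

```text
clock: 44.05
tcp_pos: [613.9, -43.3, 204.4]
eef_rot: [-3.141, -0.0, 3.029]
wrist_force: [-0.4, 0.6, 1.4]
opening: 0.124
```

step_arm(motion=[{"x":0,"y":-0.0046,"z":0.0082,"wx":0,"wy":0,"wz":0,"fingers":1},{"x":0,"y":-0.0043,"z":0.0083,"wx":0,"wy":0,"wz":0,"fingers":1},{"x":0,"y":-0.004,"z":0.0085,"wx":0,"wy":0,"wz":0,"fingers":1},{"x":0,"y":-0.0037,"z":0.0086,"wx":0,"wy":0,"wz":0,"fingers":1},{"x":0,"y":-0.0034,"z":0.0087,"wx":0,"wy":0,"wz":0,"fingers":1},{"x":0,"y":-0.0031,"z":0.0088,"wx":0,"wy":0,"wz":0,"fingers":1},{"x":0,"y":-0.0028,"z":0.009,"wx":0,"wy":0,"wz":0,"fingers":1},{"x":0,"y":-0.0025,"z":0.009,"wx":0,"wy":0,"wz":0,"fingers":1},{"x":0,"y":-0.0022,"z":0.0091,"wx":0,"wy":0,"wz":0,"fingers":1},{"x":0,"y":-0.0018,"z":0.0092,"wx":0,"wy":0,"wz":0,"fingers":1}])

```text
clock: 45.05
tcp_pos: [610.3, -75.3, 116.9]
eef_rot: [-3.141, 0.0, 3.029]
wrist_force: [-0.5, -0.3, 1.1]
opening: 0.121
```

step_arm(motion=[{"x":0,"y":-0.0015,"z":0.0093,"wx":0,"wy":0,"wz":0,"fingers":1},{"x":0,"y":-0.0012,"z":0.0093,"wx":0,"wy":0,"wz":0,"fingers":1},{"x":0,"y":-0.0008,"z":0.0093,"wx":0,"wy":0,"wz":0,"fingers":1},{"x":0,"y":0,"z":0,"wx":0,"wy":0,"wz":0,"fingers":1},{"x":0,"y":0,"z":0,"wx":0,"wy":0,"wz":0,"fingers":1}])

```text
clock: 45.55
tcp_pos: [609.9, -78.8, 89.5]
eef_rot: [-3.141, -0.0, 3.029]
wrist_force: [0.8, -4.0, -2.3]
opening: 0.123
```

```bash
python3 - <<'E'
from h import *
to(*slot(70,-153),71,A+np.pi)
E
```

```text
t 45.55 tcp [609.9 -78.8  89.5] yaw 3.029 -> wz -0.001 xyz mm [ 0.1 -0.8 18.5] open 11.7 F [ 0.8 -4.  -2.3]
```

step_arm(motion=[{"x":0,"y":-0.0005,"z":0.005,"wx":0,"wy":0,"wz":0,"fingers":1},{"x":0,"y":0,"z":0.005,"wx":0,"wy":0,"wz":0,"fingers":1},{"x":0,"y":0,"z":0.004,"wx":0,"wy":0,"wz":0,"fingers":1},{"x":0,"y":0,"z":0.003,"wx":0,"wy":0,"wz":0,"fingers":1},{"x":0,"y":0,"z":0.002,"wx":0,"wy":0,"wz":0,"fingers":1},{"x":0,"y":0,"z":0.001,"wx":0,"wy":0,"wz":0,"fingers":1},{"x":0,"y":0,"z":0,"wx":0,"wy":0,"wz":0,"fingers":1}])

```text
clock: 46.25
tcp_pos: [609.9, -79.6, 69.6]
eef_rot: [-3.141, 0.0, 3.029]
wrist_force: [-1.2, -7.9, -2.2]
opening: 0.122
```

```bash
python3 - <<'E'
from h import *
to(*slot(70,-153),71,A+np.pi)
E
```

```text
t 46.25 tcp [609.9 -79.6  69.6] yaw 3.029 -> wz -0.001 xyz mm [ 0.1  0.  -1.4] open 11.6 F [-1.2 -7.9 -2.2]
```

step_arm(motion=[{"x":0,"y":0.001,"z":0.001,"wx":0,"wy":0,"wz":0,"fingers":1},{"x":0,"y":0,"z":0.001,"wx":0,"wy":0,"wz":0,"fingers":1},{"x":0,"y":0,"z":0.001,"wx":0,"wy":0,"wz":0,"fingers":1},{"x":0,"y":0,"z":0,"wx":0,"wy":0,"wz":0,"fingers":1},{"x":0,"y":0,"z":0,"wx":0,"wy":0,"wz":0,"fingers":1}])

```text
clock: 46.75
tcp_pos: [609.9, -79.5, 67.4]
eef_rot: [-3.14, 0.001, 3.029]
wrist_force: [-5.8, -13.5, 4.6]
opening: 0.127
```

```bash
python3 - <<'E'
from h import *
to(*slot(70,-153),71,A+np.pi)
a=shot("side","s12")
print([proj("side",[*slot(x,-153),79]).round(1) for x in (30,70,110)])
d=cv2.resize(a[150:370,130:350],None,fx=2.5,fy=2.5); cv2.imwrite("pics/m12.png",d)
E
```

```text
t 46.75 tcp [609.9 -79.5  67.4] yaw 3.029 -> wz -0.001 xyz mm [ 0.2 -0.  -3.6] open 12.0 F [ -5.8 -13.5   4.6]
[array([259.9, 241.3]), array([244.9, 237.1]), array([230.1, 232.9])]
```

View pics/m12.png

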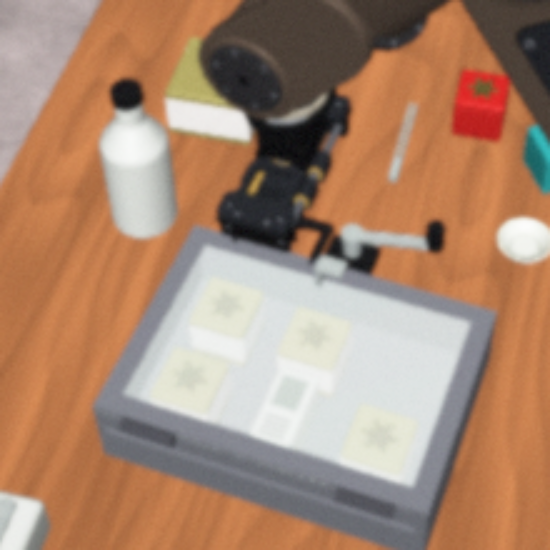

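The side view shows the lid flat and shut on the rim over all five items. The latch is still out, with the knob at (435,235) in the crop. I'll release the handle, rise and turn to take the knob.

step_arm(motion=[{"x":0,"y":0,"z":-0.001,"wx":0,"wy":0,"wz":0,"fingers":0.68},{"x":0,"y":0,"z":0,"wx":0,"wy":0,"wz":0,"fingers":0.68},{"x":0,"y":0,"z":0,"wx":0,"wy":0,"wz":0,"fingers":0.68},{"x":0,"y":0,"z":-0.01,"wx":0,"wy":0,"wz":0,"fingers":0.68},{"x":0,"y":0,"z":-0.03,"wx":0,"wy":0,"wz":0,"fingers":0.68},{"x":0,"y":0,"z":-0.04,"wx":0,"wy":0,"wz":0,"fingers":0.5},{"x":0,"y":0,"z":-0.04,"wx":0,"wy":0,"wz":0,"fingers":0.5},{"x":0,"y":0,"z":-0.04,"wx":0,"wy":0,"wz":0.143,"fingers":0.5},{"x":0.035,"y":0,"z":0,"wx":0,"wy":0,"wz":0,"fingers":0.5},{"x":0.035,"y":0,"z":0,"wx":0,"wy":0,"wz":0,"fingers":0.5}])

```text
clock: 47.8
tcp_pos: [541.8, -60.0, 229.3]
eef_rot: [3.141, 0.003, 2.886]
wrist_force: [-0.0, -0.3, -0.2]
opening: 0.497
```

step_arm(motion=[{"x":0.035,"y":0,"z":0,"wx":0,"wy":0,"wz":0,"fingers":0.5},{"x":0,"y":0,"z":0,"wx":0,"wy":0,"wz":0.143,"fingers":0.5},{"x":0,"y":0,"z":0,"wx":0,"wy":0,"wz":0.143,"fingers":0.5},{"x":0,"y":0,"z":0,"wx":0,"wy":0,"wz":0.143,"fingers":0.5},{"x":0,"y":0,"z":0,"wx":0,"wy":0,"wz":0.143,"fingers":0.5},{"x":0,"y":0,"z":0,"wx":0,"wy":0,"wz":0.143,"fingers":0.5},{"x":0,"y":0,"z":0,"wx":0,"wy":0,"wz":0.143,"fingers":0.5},{"x":0,"y":0,"z":0,"wx":0,"wy":0,"wz":0.143,"fingers":0.5},{"x":0,"y":0,"z":0,"wx":0,"wy":0,"wz":0.143,"fingers":0.5},{"x":0,"y":0,"z":0,"wx":0,"wy":0,"wz":0.143,"fingers":0.5}])

```text
clock: 48.8
tcp_pos: [508.4, -51.2, 228.5]
eef_rot: [3.141, 0.0, 1.593]
wrist_force: [0.8, 0.2, -0.2]
opening: 0.501
```

step_arm(motion=[{"x":0,"y":0,"z":0,"wx":0,"wy":0,"wz":0.14,"fingers":0.5},{"x":0,"y":0,"z":0,"wx":0,"wy":0,"wz":0,"fingers":0.5},{"x":0,"y":0,"z":0,"wx":0,"wy":0,"wz":0,"fingers":0.5},{"x":0,"y":0,"z":0,"wx":0,"wy":0,"wz":0,"fingers":0.5}])

```text
clock: 49.2
tcp_pos: [508.4, -51.4, 228.1]
eef_rot: [3.141, 0.0, 1.462]
wrist_force: [0.8, 0.4, -0.2]
opening: 0.5
```

```bash
python3 - <<'E'
from h import *
to(*slot(-79,-153),115,A+np.pi/2)
c=cam("wrist"); im=shot("wrist","w13"); a=shot("side","s13"); t=shot("top","t13")
for ph in (1.65,1.73,1.8): 
    P=[*slot(-80*np.sin(ph),-140+80*np.cos(ph)),124]; print(ph,P,proj("wrist",P,c),proj("side",P),proj("top",P))
d=cv2.resize(a[200:300,230:330],(420,420)); cv2.imwrite("pics/m13.png",np.hstack([cv2.resize(im,(360,270)),cv2.resize(d,(270,270))]))
E
```

```text
t 49.2 tcp [508.4 -51.4 228.1] yaw 1.462 -> wz 0.003 xyz mm [-16.7 -45.1 113.1] open 47.5 F [ 0.8  0.4 -0.2]
1.65 [np.float64(461.6640429531517), np.float64(-56.2473867212902), 124] [220.66388255 226.48862988] [302.49234935 243.5089047 ] [229.25254651 254.79601655]
1.73 [np.float64(461.71333282757956), np.float64(-62.64549033367028), 124] [221.88600266 233.43453816] [302.96374475 241.47024153] [232.06854947 254.71615385]
1.8 [np.float64(462.17585116139605), np.float64(-68.22521017868986), 124] [223.41903669 239.3646422 ] [303.19920301 239.67189923] [234.52200296 254.46130746]
```

View pics/m13.png

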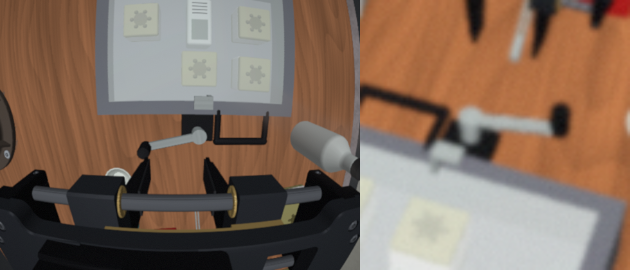

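The lid is shut. The wrist part shows the knob at (144,150), which is (224,233) at full size, and the side part agrees: latch angle about 1.75 rad. The picture budget is now used up, so the remaining checks are numeric.

step_arm(motion=[{"x":-0.009,"y":-0.0225,"z":0,"wx":0,"wy":0,"wz":0.003,"fingers":0.5},{"x":-0.009,"y":-0.0225,"z":0,"wx":0,"wy":0,"wz":0,"fingers":0.5},{"x":0,"y":0,"z":0.03,"wx":0,"wy":0,"wz":0,"fingers":0.5},{"x":0,"y":0,"z":0.04,"wx":0,"wy":0,"wz":0,"fingers":0.5},{"x":0,"y":0,"z":0.03,"wx":0,"wy":0,"wz":0,"fingers":0.5},{"x":0,"y":0,"z":0.013,"wx":0,"wy":0,"wz":0,"fingers":0.5},{"x":0,"y":0,"z":0,"wx":0,"wy":0,"wz":0,"fingers":0.6},{"x":0,"y":0,"z":0,"wx":0,"wy":0,"wz":0,"fingers":0.7},{"x":0,"y":0,"z":0,"wx":0,"wy":0,"wz":0,"fingers":1},{"x":0,"y":0,"z":0,"wx":0,"wy":0,"wz":0,"fingers":1}])

```text
clock: 50.35
tcp_pos: [462.0, -64.3, 115.7]
eef_rot: [3.14, 0.0, 1.456]
wrist_force: [0.1, -0.7, 0.8]
opening: 0.22
```

step_arm(motion=[{"x":0,"y":0,"z":0,"wx":0,"wy":0,"wz":0,"fingers":1},{"x":0,"y":0,"z":0,"wx":0,"wy":0,"wz":0,"fingers":1},{"x":0,"y":0,"z":0,"wx":0,"wy":0,"wz":0,"fingers":1}])

```text
clock: 50.65
tcp_pos: [460.5, -64.1, 115.4]
eef_rot: [-3.14, 0.0, 1.456]
wrist_force: [-7.5, -0.8, 5.6]
opening: 0.181
```

```bash
python3 - <<'E'
from h import *
to(*slot(-78.7,-154.3),115,A+np.pi/2)
p=np.linspace(1.75,0,21); X=80*np.cos(p); Y=-80*np.sin(p)
print([("%.1f %.1f"%(a,b)) for a,b in zip(np.diff(X),np.diff(Y))])
E
```

```text
t 50.65 tcp [460.5 -64.1 115.4] yaw 1.456 -> wz -0.003 xyz mm [-0.1  1.3  0.4] open 17.2 F [-7.5 -0.8  5.6]
['6.9 -0.9', '7.0 -0.3', '7.0 0.3', '6.9 0.9', '6.8 1.5', '6.7 2.1', '6.5 2.7', '6.2 3.2', '5.9 3.7', '5.6 4.2', '5.2 4.7', '4.7 5.1', '4.3 5.5', '3.8 5.9', '3.2 6.2', '2.7 6.5', '2.1 6.7', '1.5 6.8', '0.9 6.9', '0.3 7.0']
```

step_arm(motion=[{"x":0.0069,"y":-0.0019,"z":0,"wx":0,"wy":0,"wz":0,"fingers":1},{"x":0.007,"y":-0.0003,"z":0,"wx":0,"wy":0,"wz":0,"fingers":1},{"x":0.007,"y":0.0003,"z":0,"wx":0,"wy":0,"wz":0,"fingers":1},{"x":0.0069,"y":0.0009,"z":0,"wx":0,"wy":0,"wz":0,"fingers":1},{"x":0.0068,"y":0.0015,"z":0,"wx":0,"wy":0,"wz":0,"fingers":1},{"x":0.0067,"y":0.0021,"z":0,"wx":0,"wy":0,"wz":0,"fingers":1},{"x":0.0065,"y":0.0027,"z":0,"wx":0,"wy":0,"wz":0,"fingers":1},{"x":0.0062,"y":0.0032,"z":0,"wx":0,"wy":0,"wz":0,"fingers":1},{"x":0.0059,"y":0.0037,"z":0,"wx":0,"wy":0,"wz":0,"fingers":1},{"x":0.0056,"y":0.0042,"z":0,"wx":0,"wy":0,"wz":0,"fingers":1}])

```text
clock: 51.65
tcp_pos: [482.3, 0.7, 115.0]
eef_rot: [-3.134, -0.001, 1.455]
wrist_force: [-15.6, 10.3, 11.1]
opening: 0.254
```

```bash
python3 - <<'E'
from h import *
to(*slot(-80*np.sin(.875),-140+80*np.cos(.875)),115,A+np.pi/2)
E
```

```text
t 51.65 tcp [482.3   0.7 115. ] yaw 1.455 -> wz -0.004 xyz mm [-1.3  4.2 -0. ] open 24.2 F [-15.6  10.3  11.1]
```

The jaws were pried open to 24 mm as the knob turned between the pads, so it is probably not round. I'll open and push it home with the -x finger instead.

step_arm(motion=[{"x":0,"y":0,"z":0,"wx":0,"wy":0,"wz":0,"fingers":0.6},{"x":0,"y":0,"z":0,"wx":0,"wy":0,"wz":0,"fingers":0.6},{"x":0,"y":0,"z":0,"wx":0,"wy":0,"wz":0,"fingers":0.6},{"x":0,"y":0,"z":0,"wx":0,"wy":0,"wz":0,"fingers":0.6}])

```text
clock: 52.05
tcp_pos: [485.7, -1.2, 115.0]
eef_rot: [3.141, 0.0, 1.456]
wrist_force: [0.4, 0.3, -0.4]
opening: 0.399
```

```bash
python3 - <<'E'
from h import *
to(*slot(-80*np.sin(.875),-140+80*np.cos(.875)),115,A+np.pi/2)
c=cam("wrist"); im=shot("wrist","w14")
m=cv2.inRange(shot("side","s14"),(0,0,0),(50,50,50))
for ph in (.7,.8,.9,1.,1.1,1.2):
    P=[*slot(-80*np.sin(ph),-140+80*np.cos(ph)),112]; u=proj("side",P); print(ph,u.round(),m[int(u[1])-4:int(u[1])+5,int(u[0])-3:int(u[0])+4].mean().round())
E
```

```text
t 52.05 tcp [485.7  -1.2 115. ] yaw 1.456 -> wz -0.004 xyz mm [ 0.2  0.6 -0. ] open 37.9 F [ 0.4  0.3 -0.4]
0.7 [282. 265.] 12.0
0.8 [285. 264.] 0.0
0.9 [288. 262.] 105.0
1.0 [291. 261.] 150.0
1.1 [293. 259.] 215.0
1.2 [296. 257.] 210.0
```

step_arm(motion=[{"x":0.0052,"y":0.0062,"z":0,"wx":0,"wy":0,"wz":0,"fingers":0.6},{"x":0.0047,"y":0.0066,"z":0,"wx":0,"wy":0,"wz":0,"fingers":0.6},{"x":0.0043,"y":0.007,"z":0,"wx":0,"wy":0,"wz":0,"fingers":0.6},{"x":0.0038,"y":0.0069,"z":0,"wx":0,"wy":0,"wz":0,"fingers":0.6},{"x":0.0032,"y":0.0072,"z":0,"wx":0,"wy":0,"wz":0,"fingers":0.6},{"x":0.0027,"y":0.0065,"z":0,"wx":0,"wy":0,"wz":0,"fingers":0.6},{"x":0.0021,"y":0.0067,"z":0,"wx":0,"wy":0,"wz":0,"fingers":0.6},{"x":0.0015,"y":0.0068,"z":0,"wx":0,"wy":0,"wz":0,"fingers":0.6},{"x":0,"y":0,"z":0,"wx":0,"wy":0,"wz":0,"fingers":0.6},{"x":0,"y":0,"z":0,"wx":0,"wy":0,"wz":0,"fingers":0.6}])

```text
clock: 53.15
tcp_pos: [539.1, 23.5, 114.2]
eef_rot: [-3.133, -0.004, 1.453]
wrist_force: [-13.1, 23.8, 9.2]
opening: 0.809
```

```bash
python3 - <<'E'
from h import *
to(*slot(0,-60),115,A+np.pi/2)
E
```

```text
t 53.15 tcp [539.1  23.5 114.2] yaw 1.453 -> wz -0.006 xyz mm [-1.5 11.6 -0.8] open 76.8 F [-13.1  23.8   9.2]
```

Something resists and the jaws are being forced open to 77 mm. I'll back off, lift clear and measure the latch and lid.

step_arm(motion=[{"x":0,"y":-0.008,"z":0,"wx":0,"wy":0,"wz":0,"fingers":0.1},{"x":0,"y":-0.006,"z":0,"wx":0,"wy":0,"wz":0,"fingers":0.1},{"x":0,"y":0,"z":0,"wx":0,"wy":0,"wz":0,"fingers":0.1},{"x":0,"y":0,"z":0,"wx":0,"wy":0,"wz":0,"fingers":0.1}])

```text
clock: 53.55
tcp_pos: [528.7, 21.5, 115.0]
eef_rot: [3.141, 0.0, 1.456]
wrist_force: [1.4, -0.1, 0.4]
opening: 0.901
```

step_arm(motion=[{"x":0,"y":0,"z":-0.03,"wx":0,"wy":0,"wz":0,"fingers":0.1},{"x":0,"y":0,"z":-0.04,"wx":0,"wy":0,"wz":0,"fingers":0.1},{"x":0,"y":0,"z":-0.04,"wx":0,"wy":0,"wz":0,"fingers":0.1},{"x":0,"y":0,"z":-0.04,"wx":0,"wy":0,"wz":0,"fingers":0.1},{"x":-0.04,"y":0,"z":0,"wx":0,"wy":0,"wz":0,"fingers":0.1},{"x":-0.04,"y":0,"z":0,"wx":0,"wy":0,"wz":0,"fingers":0.1},{"x":0,"y":0,"z":0,"wx":0,"wy":0,"wz":0,"fingers":0.1},{"x":0,"y":0,"z":0,"wx":0,"wy":0,"wz":0,"fingers":0.1},{"x":0,"y":0,"z":0,"wx":0,"wy":0,"wz":0,"fingers":0.1}])

```text
clock: 54.45
tcp_pos: [519.2, -57.4, 264.7]
eef_rot: [-3.141, -0.0, 1.456]
wrist_force: [-0.1, 0.2, 0.3]
opening: 0.897
```

```bash
python3 - <<'E'
from h import *
to(*slot(0,-140),115,A+np.pi/2)
c=cam("wrist"); im=shot("wrist","w15"); s=shot("side","s15")
inv=lambda p:[[np.cos(A),np.sin(A)],[-np.sin(A),np.cos(A)]]@(p-C)
for n,I,cc,mn in (("wrist",im,c,60),("side",s,None,20)):
    m=cv2.inRange(I,(0,0,0),(45,45,45)); k,l,st,ce=cv2.connectedComponentsWithStats(m)
    for i in range(1,k):
        q=inv(onz(n,ce[i],112,cc)[:2])
        if st[i,4]>mn and abs(q[0])<160 and -260<q[1]<120: print(n,ce[i].round(),st[i],"case@112",q.round(1),"@79",inv(onz(n,ce[i],79,cc)[:2]).round(1))
# pixel colours along the knob circle
for ph in np.arange(0,1.9,.1):
    P=[*slot(-80*np.sin(ph),-140+80*np.cos(ph)),124]; u,v=proj("wrist",P,c).round().astype(int),proj("side",P).round().astype(int)
    print(round(ph,1),u,im[u[1],u[0]] if 0<=u[1]<420 and 0<=u[0]<560 else None,v,s[v[1],v[0]])
E
```

```text
t 54.45 tcp [519.2 -57.4 264.7] yaw 1.456 -> wz -0.004 xyz mm [  1.   22.4 149.7] open 85.3 F [-0.1  0.2  0.3]
wrist [252. 132.] [244 124  17  17 225] case@112 [-43.  -72.8] @79 [-45.3 -73.9]
wrist [334. 191.] [ 286  162  108   48 1691] case@112 [  36.6 -131.1] @79 [  42.7 -138.4]
wrist [277. 193.] [272 175  13  30 260] case@112 [ -19.9 -132.4] @79 [ -19.7 -139.9]
wrist [181. 279.] [ 145  245   58   56 1733] case@112 [-126.6 -228.8] @79 [-137.7 -246.5]
wrist [369. 279.] [ 348  245   58   56 1737] case@112 [  82.7 -229.5] @79 [  93.7 -247.2]
side [245. 239.] [225 233  37  20 100] case@112 [  57.4 -122.4] @79 [  67.9 -147.6]
side [264. 249.] [262 245   5   8  25] case@112 [   3.3 -108.5] @79 [  12.  -133.3]
side [278. 251.] [276 249   5   7  22] case@112 [ -30.5 -113.4] @79 [ -22.9 -138.4]
side [278. 267.] [276 262   5  11  47] case@112 [-44.1 -70.6] @79 [-37.  -94.1]
0.0 [298 118] [169 183 178] [258 262] [142 144 139]
0.1 [290 119] [170 183 179] [262 263] [182 181 176]
0.2 [281 120] [170 184 179] [265 263] [166 163 159]
0.3 [272 122] [169 181 177] [269 263] [136 127 126]
0.4 [264 125] [178 176 169] [272 263] [123 116 115]
0.5 [256 129] [35 34 33] [275 263] [70 70 66]
0.6 [249 134] [33 30 30] [279 263] [25 25 26]
0.7 [242 139] [179 176 169] [282 262] [103 104 113]
0.8 [236 145] [178 175 168] [285 261] [ 85 111 161]
0.9 [230 152] [117 108 105] [288 259] [ 64 105 170]
1.0 [226 159] [117 109 105] [291 258] [ 70 113 181]
1.1 [222 166] [116 110 107] [294 256] [ 67 110 175]
1.2 [219 174] [ 61  88 129] [296 254] [ 64 103 167]
1.3 [216 182] [ 64  93 136] [298 252] [ 62 102 163]
1.4 [215 190] [ 65  94 138] [300 250] [ 64 106 170]
1.5 [214 198] [ 65  93 138] [301 247] [ 66 106 173]
1.6 [214 206] [ 65  93 137] [302 245] [ 65 107 175]
1.7 [216 214] [ 66  95 140] [303 242] [ 66 110 176]
1.8 [217 222] [ 60  86 128] [303 240] [ 70 110 178]
```

The knob sits at about 0.56 rad (case -43, -72) and the lid handle is where it belongs when shut. I'll push the knob from the -x side with closed fingers and a firm grip.

step_arm(motion=[{"x":0.0365,"y":-0.0248,"z":0,"wx":0,"wy":0,"wz":0,"fingers":1},{"x":0.0365,"y":-0.0248,"z":0,"wx":0,"wy":0,"wz":0,"fingers":1},{"x":0,"y":0,"z":0.03,"wx":0,"wy":0,"wz":0,"fingers":1},{"x":0,"y":0,"z":0.03,"wx":0,"wy":0,"wz":0,"fingers":1},{"x":0,"y":0,"z":0.02,"wx":0,"wy":0,"wz":0,"fingers":1},{"x":0,"y":0,"z":0,"wx":0,"wy":0,"wz":0,"fingers":1},{"x":0,"y":0,"z":0,"wx":0,"wy":0,"wz":0,"fingers":1},{"x":0,"y":0,"z":0.03,"wx":0,"wy":0,"wz":0,"fingers":1},{"x":0,"y":0,"z":0.03,"wx":0,"wy":0,"wz":0,"fingers":1},{"x":0,"y":0,"z":0.0167,"wx":0,"wy":0,"wz":0,"fingers":1}], newtons=50)

```text
clock: 55.55
tcp_pos: [478.5, 20.5, 107.8]
eef_rot: [3.141, 0.0, 1.456]
wrist_force: [-0.8, -0.6, 0.3]
opening: 0.117
```

step_arm(motion=[{"x":0,"y":0,"z":0,"wx":0,"wy":0,"wz":0,"fingers":1},{"x":0,"y":0,"z":0,"wx":0,"wy":0,"wz":0,"fingers":1},{"x":0.001,"y":0.004,"z":0,"wx":0,"wy":0,"wz":0,"fingers":1},{"x":0.001,"y":0.004,"z":0,"wx":0,"wy":0,"wz":0,"fingers":1},{"x":0.001,"y":0.004,"z":0,"wx":0,"wy":0,"wz":0,"fingers":1},{"x":0,"y":0,"z":0,"wx":0,"wy":0,"wz":0,"fingers":1}])

```text
clock: 56.15
tcp_pos: [491.1, 22.1, 108.5]
eef_rot: [3.141, 0.0, 1.456]
wrist_force: [-0.2, -0.4, -0.2]
opening: -0.001
```

```bash
python3 - <<'E'
from h import *
to(*slot(-60,-65),108,A+np.pi/2)
E
```

```text
t 56.15 tcp [491.1  22.1 108.5] yaw 1.456 -> wz -0.003 xyz mm [ 0.2 -0.8  0.5] open -0.1 F [-0.2 -0.4 -0.2]
```

step_arm(motion=[{"x":0.001,"y":0.004,"z":0,"wx":0,"wy":0,"wz":0,"fingers":1},{"x":0.001,"y":0.004,"z":0,"wx":0,"wy":0,"wz":0,"fingers":1},{"x":0.001,"y":0.004,"z":0,"wx":0,"wy":0,"wz":0,"fingers":1}])

```text
clock: 56.45
tcp_pos: [502.9, 23.7, 108.1]
eef_rot: [-3.141, 0.0, 1.456]
wrist_force: [-1.2, 1.6, -0.3]
opening: 0.003
```

step_arm(motion=[{"x":0.001,"y":0.004,"z":0,"wx":0,"wy":0,"wz":0,"fingers":1},{"x":0.001,"y":0.004,"z":0,"wx":0,"wy":0,"wz":0,"fingers":1}])

```text
clock: 56.65
tcp_pos: [511.3, 24.8, 108.1]
eef_rot: [-3.142, 0.0, 1.456]
wrist_force: [-1.2, 0.2, 0.7]
opening: 0.003
```

```bash
python3 - <<'E'
from h import *
to(*slot(-40,-60),108,A+np.pi/2)
E
```

```text
t 56.65 tcp [511.3  24.8 108.1] yaw 1.456 -> wz -0.003 xyz mm [ 0.3 -0.5  0.1] open 0.3 F [-1.2  0.2  0.7]
```

Only about 1 N now. Pushing on to the stop.

step_arm(motion=[{"x":0.0005,"y":0.004,"z":0,"wx":0,"wy":0,"wz":0,"fingers":1},{"x":0.0005,"y":0.004,"z":0,"wx":0,"wy":0,"wz":0,"fingers":1},{"x":0,"y":0.004,"z":0,"wx":0,"wy":0,"wz":0,"fingers":1},{"x":0,"y":0.003,"z":0,"wx":0,"wy":0,"wz":0,"fingers":1}])

```text
clock: 57.05
tcp_pos: [526.3, 23.9, 108.1]
eef_rot: [3.141, 0.0, 1.456]
wrist_force: [-1.5, 1.5, 0.3]
opening: 0.004
```

step_arm(motion=[{"x":0,"y":0.002,"z":0,"wx":0,"wy":0,"wz":0,"fingers":1},{"x":0,"y":0.001,"z":0,"wx":0,"wy":0,"wz":0,"fingers":1},{"x":0,"y":0,"z":0,"wx":0,"wy":0,"wz":0,"fingers":1}])

```text
clock: 57.35
tcp_pos: [529.0, 23.6, 108.1]
eef_rot: [3.141, 0.0, 1.456]
wrist_force: [-0.0, -0.1, -0.0]
opening: 0.005
```

step_arm(motion=[{"x":0,"y":0.001,"z":0,"wx":0,"wy":0,"wz":0,"fingers":1},{"x":0,"y":0,"z":0,"wx":0,"wy":0,"wz":0,"fingers":1}])

```text
clock: 57.55
tcp_pos: [529.9, 23.5, 108.1]
eef_rot: [3.142, 0.0, 1.456]
wrist_force: [0.4, -0.2, 1.1]
opening: 0.008
```

```bash
python3 - <<'E'
from h import *
to(*slot(-21,-60),108,A+np.pi/2)
E
```

```text
t 57.55 tcp [529.9  23.5 108.1] yaw 1.456 -> wz -0.004 xyz mm [-0.5 -0.2  0.1] open 0.8 F [ 0.4 -0.2  1.1]
```

step_arm(motion=[{"x":0,"y":0.001,"z":0,"wx":0,"wy":0,"wz":0,"fingers":1},{"x":0,"y":0.001,"z":0,"wx":0,"wy":0,"wz":0,"fingers":1},{"x":0,"y":0,"z":0,"wx":0,"wy":0,"wz":0,"fingers":1}])

```text
clock: 57.85
tcp_pos: [531.5, 23.4, 108.0]
eef_rot: [-3.141, 0.0, 1.456]
wrist_force: [-2.9, 1.6, 0.5]
opening: 0.006
```

step_arm(motion=[{"x":0,"y":0.001,"z":0,"wx":0,"wy":0,"wz":0,"fingers":1},{"x":0,"y":0.001,"z":0,"wx":0,"wy":0,"wz":0,"fingers":1},{"x":0,"y":0,"z":0,"wx":0,"wy":0,"wz":0,"fingers":1}])

```text
clock: 58.15
tcp_pos: [531.9, 23.4, 107.8]
eef_rot: [-3.137, 0.0, 1.456]
wrist_force: [-10.4, 3.5, 4.9]
opening: 0.005
```

Firm stop felt at 10 N with the finger at the expected home position. I'll back off, retreat and check.

step_arm(motion=[{"x":0,"y":-0.01,"z":0,"wx":0,"wy":0,"wz":0,"fingers":1},{"x":0,"y":-0.01,"z":0,"wx":0,"wy":0,"wz":0,"fingers":1},{"x":0,"y":0,"z":-0.04,"wx":0,"wy":0,"wz":0,"fingers":1},{"x":0,"y":0,"z":-0.04,"wx":0,"wy":0,"wz":0,"fingers":1},{"x":0,"y":0,"z":-0.04,"wx":0,"wy":0,"wz":0,"fingers":1},{"x":-0.04,"y":0,"z":-0.04,"wx":0,"wy":0,"wz":0,"fingers":1},{"x":-0.04,"y":0,"z":0,"wx":0,"wy":0,"wz":0,"fingers":1},{"x":-0.04,"y":0,"z":0,"wx":0,"wy":0,"wz":0,"fingers":1},{"x":0,"y":0,"z":0,"wx":0,"wy":0,"wz":0,"fingers":1},{"x":0,"y":0,"z":0,"wx":0,"wy":0,"wz":0,"fingers":1}])

```text
clock: 59.15
tcp_pos: [500.4, -89.8, 263.5]
eef_rot: [3.141, 0.0, 1.454]
wrist_force: [-0.2, 0.2, 0.3]
opening: 0.005
```

```bash
python3 - <<'E'
from h import *
to(*slot(0,-140),115,A+np.pi/2)
c=cam("wrist"); im=shot("wrist","w16"); s=shot("side","s16")
inv=lambda p:[[np.cos(A),np.sin(A)],[-np.sin(A),np.cos(A)]]@(p-C)
def blobs(n,I,cc,mn,lo,hi,zs):
    k,l,st,ce=cv2.connectedComponentsWithStats(cv2.inRange(I,lo,hi))
    for i in range(1,k):
        q=inv(onz(n,ce[i],zs[0],cc)[:2])
        if st[i,4]>mn and abs(q[0])<160 and -200<q[1]<120: print(n,st[i],*["@%d %s"%(z,inv(onz(n,ce[i],z,cc)[:2]).round(1)) for z in zs])
blobs("wrist",im,c,60,(0,0,0),(45,45,45),(122,112,79)); blobs("side",s,None,20,(0,0,0),(45,45,45),(112,79))
print("handle shut predicted side",[proj("side",[*slot(x,-153),79]).round() for x in (30,110)])
h=cv2.cvtColor(im,cv2.COLOR_BGR2HSV); k,l,st,ce=cv2.connectedComponentsWithStats(cv2.inRange(h,(18,25,100),(40,120,255)))
for i in range(1,k):
    if st[i,4]>400: print("pale yellow",st[i],inv(onz("wrist",ce[i],60,c)[:2]).round(1))
from look import *
for r in rects("top",yellow(shot("top","t16")),65,1000,3000): print("big top",*r)
E
```

```text
t 59.15 tcp [500.4 -89.8 263.5] yaw 1.454 -> wz -0.006 xyz mm [ 35.3  37.6 148.5] open 0.5 F [-0.2  0.2  0.3]
wrist [331 131  58  49 678] @122 [  33.8 -139. ] @112 [  36.1 -140.4] @79 [  43.9 -145.1]
wrist [286 136  18  38 593] @122 [ -19.4 -126.8] @112 [ -18.8 -127.8] @79 [ -16.9 -131.2]
wrist [318 136  12  38 364] @122 [   9.  -125.8] @112 [  10.5 -126.8] @79 [  15.5 -130.1]
side [225 233  37  20 102] @112 [  56.9 -122.5] @79 [  67.4 -147.7]
side [270 248  11  10  60] @112 [ -26.6 -105.9] @79 [ -18.9 -130.6]
side [257 261   5  11  49] @112 [ -2.5 -58.3] @79 [  6.  -81.4]
handle shut predicted side [array([260., 241.]), array([230., 233.])]
pale yellow [430 268  48  27 852] [ 216.8 -306.5]
big top [439. 264.] [ 429.3 -551.9] [ 94.7 110.1] 7.5
big top [321. 136.] [ 747.8 -279.1] [93.6 92.9] 88.9
```

```bash
python3 - <<'E'
from h import *
c=cam("wrist"); im=shot("wrist","w17"); t=shot("top","t17")
for ph in np.arange(-.2,.5,.05):
    P=[*slot(-80*np.sin(ph),-140+80*np.cos(ph)),124]; u=proj("wrist",P,c).round().astype(int); v=proj("top",P).round().astype(int)
    print(round(ph,2),u,im[u[1],u[0]].mean().round() if u[1]>=0 else None,v,t[v[1],v[0]].mean().round())
inv=lambda p:[[np.cos(A),np.sin(A)],[-np.sin(A),np.cos(A)]]@(p-C)
u=proj("wrist",[*slot(0,-60),124],c).astype(int); w=im[max(0,u[1]-25):u[1]+25,u[0]-40:u[0]+40].max(2)
ys,xs=np.where(w<60); print(len(xs)); 
if len(xs): p=(xs.mean()+u[0]-40,ys.mean()+max(0,u[1]-25)); print(p,[inv(onz("wrist",p,z,c)[:2]) for z in (112,120)])
# blocks through clear lid: dark seed hole stars, local contrast at each placed spot
for n,x,y in(("b4",655.3,111),("b1",645.9,25.2),("b2",555.1,39.9),("b3",473,130.5),("log",564.9,119.8)):
    v=proj("side",[x,y,60]).astype(int); print(n,v,cv2.imread("pics/s16.png")[v[1]-1:v[1]+2,v[0]-1:v[0]+2].mean((0,1)).round())
E
```

```text
-0.2 [333  85] 171.0 [197 210] 95.0
-0.15 [328  85] 177.0 [196 211] 95.0
-0.1 [324  84] 164.0 [196 213] 97.0
-0.05 [320  83] 54.0 [195 215] 98.0
-0.0 [315  83] 55.0 [195 217] 100.0
0.05 [311  83] 58.0 [195 218] 99.0
0.1 [306  83] 57.0 [195 220] 98.0
0.15 [302  84] 129.0 [195 222] 97.0
0.2 [298  84] 177.0 [195 224] 94.0
0.25 [293  85] 178.0 [195 225] 94.0
0.3 [289  86] 178.0 [196 227] 92.0
0.35 [285  88] 172.0 [196 229] 91.0
0.4 [281  89] 175.0 [197 230] 91.0
0.45 [277  91] 175.0 [197 232] 89.0
167
(np.float64(312.29940119760477), np.float64(83.88622754491018)) [array([ -1.27210459, -59.41230112]), array([ -2.18282718, -60.32148445])]
b4 [204 300] [174. 190. 186.]
b1 [219 272] [175. 189. 187.]
b2 [254 284] [175. 190. 189.]
b3 [280 324] [176. 190. 188.]
log [241 311] [198. 203. 196.]
```

```bash
python3 -c "
from workcell import ctrl
print(ctrl.finish_job())"
```

```text
the job is handed in; nothing more can be done
None
```

The job is handed in after about 59 s of arm time, with no verdict reported. All four small blocks that were there and the logger stand upright in the case. The lid is shut and the latch is in its catch.

**How it went:** One block had been knocked about 23 mm aside before its turn; I saw this and picked it from its new place. I swung the latch further out so the lid edge would clear the knob. Then I lowered the lid by its handle at about 0.36 rad/s, well under the 1.5 rad/s limit.

**Last checks:**
- **Blocks and logger:** all five were seen upright through the shut lid, before the latch was closed. A rougher colour reading at their spots after latching was consistent with that.
- **Lid:** the handle is where it should be with the lid shut.
- **Latch:** it met its stop at about 10 N, and two camera views put it at about 0.02–0.03 rad.
- **Large blocks:** within about 3 mm of where they were. I did not re-measure the jar and bottle at the end, but nothing touched them.
- **Robot:** clear of everything, with about zero wrist force.

**What went wrong:**
- My first two move calls were refused because rows lacked some keys.
- My first two tries at the latch jammed. Gripping the knob forced the fingers open, and so did pushing with open fingers, at up to about 29 N wrist force. Pushing with closed fingers worked at about 1 N.
- I had used all 16 pictures by then, so the final latch check is by pixel measurement, not by looking at a picture.

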